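# Book in a sauce delivery and put it away chilled

### The arm

A 6-joint arm with a two-finger parallel gripper is mounted at the origin on the work surface. World frame = base frame: x ahead of the robot, y to its left, z up, the work surface at z = 0. Lengths are in mm, angles in rad, forces in N, time in s.
With the tool pointing down it reaches from about 300 to 775 mm from the base axis. Payload 14.6 kg.
Tool frame: the origin (TCP) lies midway between the tips of the shut fingers; the grasp point (between the pads) lies 19 mm behind it (manip.grasp_offset is the distance from the TCP to the grasp point, in mm); z points along the fingers, y is the line along which they close (so a half turn about z gives the same grasp; the last joint's range is limited). The gripper opens to 94 mm and grips with 3 to 60 N. Pads are 16 mm wide; open, the fingers measure 119 mm over their backs; the gripper's body (75 mm by 177 mm) begins 78 mm behind the grasp point.
Start: joints at [-1.216, 0.3, 1.521, -0, 1.321, -0.067], TCP at [225.164, -501.787, 205.446] pointing down, gripper open.
Joint ranges: [-3.03, 3.03], [-0.79, 2.21], [0.23, 2.52], [-1.04, 4.18], [0, 3.07], [-2.55, 2.55]. Speed limits (rad/s): [2.22, 2.22, 2.57, 3.14, 3.14, 3.14].

### API

Orientations are given as [roll, pitch, yaw] about the fixed x, y, z axes, in that order (R = Rz(yaw) Ry(pitch) Rx(roll)).
In Python, from cell import manip, viewer gives the robot as it stands. The module is installed in compiled form; this text tells all that it offers.
- The arm moves only by the tool move_arm, never from a script. Its argument "moves" is a list of rows, each a list of 4 numbers: the shift along the tool's x, y, z in m, then the turn about the tool's z in rad. A call has 1 to 12 rows; each row is the pose to reach, as a shift and turn from the pose commanded when the call began, along the tool's axes at that moment; what a row does not reach only later rows make up. A row lasts 1/10 s, in which the tool goes at most 50 mm and 8.59 degrees, less where a joint would pass 70% of its speed; a pose out of reach is approached as far as the arm can. A call with a gripper value outside its range is refused whole. "jaw" is the finger opening in m, from 0 to 0.094, set as the call begins (left out, the last holds). The fingers move at their own pace and stop on an object; "squeeze" is the grip in N (left out, the last holds). Time passes only in rows, so rows that repeat a pose let the fingers close. It gives the time, the measured TCP pose, the force, the opening and the grip force at its end, in the units of the state.
- manip.read_state(): the state, without advancing time (a new reading comes with each control period).
- viewer.camera(name): name is "scene" or "top"; returns a dict with "frame" (420x560x3 uint8, blue, green, red), "z_map" (420x560 float32, mm along the optical axis (not along the pixel's ray), 0 where there is no reading), "fx", "fy", "cx", "cy" (pixels), "origin" and "orientation" of the camera in the world. Camera axes: x right, y down, z forward; pixel columns grow to the right and rows downward; lengths in mm; the calibration is good to about 2 mm. A picture is of the moment at which its call begins.
- manip.sign_off(): hands the job in; it is judged then, once.
The state is a dict: "clock": time; "joints": joint angles; "qd": joint speeds; "effort": joint torques, N m; "eef_pos": TCP position; "eef_rot": TCP orientation; "wrist_force": force on the tool from outside, world axes, zero at the start; "moment": the same for the moment, N m; "finger_gap": finger opening in mm; "finger_force": force on a finger pad.
Only numpy, scipy, OpenCV 4.12 (cv2) and the standard library are available. Lean on these libraries where they do the work, as an engineer would, in place of code of your own. Each camera call takes 0.05 s, during which the arm holds its last target. There are 200 camera calls.

### The job

Book in the sauce delivery: take the hand scanner from its dock and point it squarely at the bar code on the sloping delivery note, from about 10 cm, holding it steady there for a good second. Then stand all the sauce tubs (two to four have come) upright on the floor of the condiment chiller, setting them down rather than dropping them in, shut the lid fully, and scan the bar code on the shut lid in the same way. Finish with the scanner standing back in its dock, and leave the other things on the counter where they are.

Things in the scene. Friction and masses are not known exactly. Their poses are not given: they have to be found in the camera images.
- scanner: Cordless bar code scanner: grey stick 154 mm long, about 180 g, standing nose down in its dock. Head at the lower end 44 (its x) x 36 (its y) mm, 0 to 46 mm above the origin; handle above 32 (x) x 26 (y) mm, flat-sided, up to 154 mm; yellow trigger on the -x side (need not be pulled). Origin: centre of the scan window, the flat underside of the head; z points up the handle.
- scan_window (a point): Same point as the scanner's origin. The scanner looks straight out of the window along its own -z. It reads by itself when the bar code's centre lies within 12 mm of that line, 50 to 160 mm from the window, the line within 0.3 rad of square to the label, and the scanner is still for a second.
- scanner_grip (a point): Where to grip the scanner: on the axis of its handle, 95 mm above the window; fingers best close across its y (26 mm). Centre of mass about 75 mm above the window.
- dock: Black charging dock fixed to the counter: base 100 (x) x 90 (y) x 12 mm, on it a rectangular cup 54 (x) x 46 mm (y) inside, 38 mm deep, walls 8 mm, open at the top (rim 50 mm above the counter). Origin: centre of underside; z up. Place and yaw vary. The scanner stands in it with axes along the dock's (half a turn round fits too), nose on the cup floor, upright.
- dock_floor (a point): Centre of the dock's cup floor, 12 mm above the counter, where the scanner's window rests.
- note_label: Barcode sticker 90 x 50 mm on the delivery note, on a fixed blue stand: board 170 wide x 230 mm, sloping up 30 degrees away from the robot, from 12 mm (front edge) to 127 mm above the counter. Origin: centre of the bar code on its face, 80 mm up the slope, 56 mm above the counter; z points out of the face (up, to the robot), y along the code (level), x up the slope. Place, yaw vary.
- chiller: Condiment chiller fixed to the counter: black open-topped box with steel rim, outside 184 (its x) x 364 (y) x 120 mm high; the undivided well inside is 160 x 340 mm, 80 mm deep, walls 12 mm. Origin: centre of underside, z up; its lid is hinged along the +x rim (far from the robot). Place and yaw vary.
- well_floor (a point): Centre of the chiller's well floor, 40 mm above the counter; axes as the chiller's.
- lid (a joint): Angle of the chiller's lid (rad): 0 shut, growing as it opens, at most 1.95; starts at 1.7 to 1.9, leaning back past upright. Stiff hinge: it stays where left; moving it takes at most 5 N at the edge. White plate 184 x 364 x 8 mm, with a black tab 90 mm wide and 20 mm long in the middle of its free edge. Can be shut by pushing its outer face or edge over and down with closed fingers.
- lid_hinge (a point): On the hinge line (along the chiller's y), middle of the lid's width, on its under face: 120 mm above the counter, at the chiller's +x rim. Shut, the lid reaches 184 mm (204 mm with the tab) from here along the chiller's -x; its outer face is 8 mm above.
- lid_tab (a point): Tip of the lid's tab, 204 mm from the hinge line, mid-thickness; moves with the lid.
- lid_label: White sticker 90 x 50 mm with black bars in the middle of the lid's outer face; faces up, 131 mm above the counter, when the lid is shut. Origin: centre of the bar code on its face; z points out of the face, y along the code's length.
- tub_red: Sealed round sauce tub, white with a red lid, 58 mm across, 46 mm tall, about 110 g (mass varies); stands upright on the counter. Origin: centre of its underside; z up. May be absent (None).
- tub_yellow: Sealed round sauce tub, white with a yellow lid, 58 mm across, 46 mm tall, about 110 g (mass varies); stands upright on the counter. Origin: centre of its underside; z up. May be absent (None).
- tub_green: Sealed round sauce tub, white with a green lid, 58 mm across, 46 mm tall, about 110 g (mass varies); stands upright on the counter. Origin: centre of its underside; z up. May be absent (None).
- tub_orange: Sealed round sauce tub, white with an orange lid, 58 mm across, 46 mm tall, about 110 g (mass varies); stands upright on the counter. Origin: centre of its underside; z up. May be absent (None).
- ketchup: Red squeeze bottle, 56 mm across, 190 mm tall, upright. Origin: centre of underside. Not part of the job: leave it where it is.
- mustard: Yellow squeeze bottle, 56 mm across, 190 mm tall, upright. Origin: centre of underside. Not part of the job: leave it where it is.
- shaker: Metal salt shaker, 60 mm across, 97 mm tall, upright. Origin: centre of underside. Not part of the job: leave it where it is.
- turner: Turner (spatula) lying on the counter, 280 mm long along its x. Origin: middle, on the counter. Not part of the job: leave it where it is.
- pickles: Green glass jar with a steel lid, 72 mm across, 100 mm tall, upright. Origin: centre of underside. Not part of the job: leave it where it is.
- ramekin: Small white bowl, 84 mm across, 45 mm tall. Origin: centre of underside. Not part of the job: leave it where it is.
- tongs: Steel tongs with black ends lying on the counter, 260 mm long along their x. Origin: middle, on the counter. Not part of the job: leave it where it is.

How it is judged (in metres and radians):
On the way, in this order (a step that is already met when the one before it is completed fails the run):
1. the scanner, held still for a second, reads the bar code on the delivery note (x of note_label in the frame of scanner between -0.012 and 0.012 m and y of note_label in the frame of scanner between -0.012 and 0.012 m and z of note_label in the frame of scanner between -0.16 and -0.05 m and angle between the z axis of scanner and the z axis of note_label, either way round below 0.3 rad and linear speed of scanner below 0.03 m/s and angular speed of scanner below 0.2 rad/s), for 1 s.
2. every tub stands upright on the floor of the chiller's well (x of tub_red in the frame of well_floor between -0.082 and 0.082 m and y of tub_red in the frame of well_floor between -0.172 and 0.172 m and z of tub_red in the frame of well_floor between -0.01 and 0.015 m and angle between each of tub_red, tub_yellow, tub_green, tub_orange's own z axis and vertical below 0.25 rad and x of tub_yellow in the frame of well_floor between -0.082 and 0.082 m and y of tub_yellow in the frame of well_floor between -0.172 and 0.172 m and z of tub_yellow in the frame of well_floor between -0.01 and 0.015 m and x of tub_green in the frame of well_floor between -0.082 and 0.082 m and y of tub_green in the frame of well_floor between -0.172 and 0.172 m and z of tub_green in the frame of well_floor between -0.01 and 0.015 m and x of tub_orange in the frame of well_floor between -0.082 and 0.082 m and y of tub_orange in the frame of well_floor between -0.172 and 0.172 m and z of tub_orange in the frame of well_floor between -0.01 and 0.015 m), for 0.2 s.
3. the lid is shut on them (value of joint lid below 0.05 rad), for 0.2 s.
4. the scanner, held still for a second, reads the bar code on the shut lid (value of joint lid below 0.05 rad and x of lid_label in the frame of scanner between -0.012 and 0.012 m and y of lid_label in the frame of scanner between -0.012 and 0.012 m and z of lid_label in the frame of scanner between -0.16 and -0.05 m and angle between the z axis of scanner and the z axis of lid_label, either way round below 0.3 rad and linear speed of scanner below 0.03 m/s and angular speed of scanner below 0.2 rad/s), for 1 s.
At the end, for the whole second after the job is handed in: Every tub stands upright (within 0.25 rad) on the floor of the chiller's well, the lid is shut (below 0.05 rad), and the scanner stands at rest in its dock: upright within 0.2 rad, its window within 15 mm of the middle of the cup and within 8 mm of its floor (all of step 2 and value of joint lid below 0.05 rad and horizontal distance between scanner and dock_floor below 0.015 m and z of scanner in the frame of dock_floor below 0.008 m and angle between scanner's own z axis and vertical below 0.2 rad and linear speed of scanner below 0.02 m/s); the robot touches nothing.
It fails at once if one of the other things on the counter is moved more than 4 cm or knocked over (distance of any of ketchup, mustard, shaker, turner, pickles, ramekin, tongs from where it was at the start of the episode above 0.04 m or angle between any of ketchup, mustard, shaker, turner, pickles, ramekin, tongs's own z axis and vertical above 0.5 rad).
It fails at once if a tub is dropped into the chiller from a height (falls faster than 1 m/s inside the well) ((x of tub_red in the frame of well_floor between -0.09 and 0.09 m and y of tub_red in the frame of well_floor between -0.18 and 0.18 m and z of tub_red in the frame of well_floor below 0.06 m and linear speed of tub_red above 1 m/s) or (x of tub_yellow in the frame of well_floor between -0.09 and 0.09 m and y of tub_yellow in the frame of well_floor between -0.18 and 0.18 m and z of tub_yellow in the frame of well_floor below 0.06 m and linear speed of tub_yellow above 1 m/s) or (x of tub_green in the frame of well_floor between -0.09 and 0.09 m and y of tub_green in the frame of well_floor between -0.18 and 0.18 m and z of tub_green in the frame of well_floor below 0.06 m and linear speed of tub_green above 1 m/s) or (x of tub_orange in the frame of well_floor between -0.09 and 0.09 m and y of tub_orange in the frame of well_floor between -0.18 and 0.18 m and z of tub_orange in the frame of well_floor below 0.06 m and linear speed of tub_orange above 1 m/s)).
Of tub_red, tub_yellow, tub_green, tub_orange only 2 to 4 are there at a start; the rules pass over those that are not, and their reading is None.
At some moment in a run one of tub_red, tub_yellow, tub_green, tub_orange may be knocked a few centimetres aside while the robot is not near it.
It also fails if it takes over 210 s, if anything falls off the work surface, if the arm or the gripper's body presses on something with over 40 N, if the wrist force passes 120 N, or if a joint passes its speed limit or range.

## Working session

There is one attempt and no reset: what is moved stays moved. The work goes in short steps, Python scripts to look and compute and a tool call to move; the robot and the scene stay as the last step left them, time stands still between calls to the robot, and variables do not carry over. Pictures are saved under pics/ and viewed, at most 16 in all, crops included, and the job is handed in when it is done.

Besides the shell and the picture viewer there is one more tool, called as name(argument=value, ...) on one line, values as JSON. move_arm: Moves the arm, as the interface text tells. Its arguments: {"type":"object","properties":{"moves":{"type":"array"},"jaw":{"type":"number"},"squeeze":{"type":"number"}},"required":["moves"]}

```bash
mkdir -p pics; ls; python3 - <<'E'
from cell import manip, viewer
import cv2, numpy as np
s=manip.read_state(); print(s, manip.grasp_offset)
for n in ("scene","top"):
    c=viewer.camera(n); cv2.imwrite(f"pics/{n}0.png",c["frame"]); np.savez(f"{n}0.npz",**{k:v for k,v in c.items()})
    print(n,c["fx"],c["fy"],c["cx"],c["cy"],c["origin"],c["orientation"])
E
```

```text
pics
{'clock': 0.0, 'joints': array([-1.21560801e+00,  3.00507193e-01,  1.52155539e+00,  1.88996317e-05,
        1.32065158e+00, -6.66061206e-02]), 'qd': array([ 7.06019381e-04, -7.98811065e-04, -1.01618183e-03, -6.13967413e-04,
        4.37518758e-05, -3.33182768e-04]), 'effort': array([-1.38529034e-03, -5.31809950e+01, -3.52738059e+01,  7.07951188e-02,
        2.44329509e-02, -9.33940737e-05]), 'eef_pos': array([ 225.08434096, -501.57112215,  204.87738503]), 'eef_rot': array([-3.14047485e+00, -9.29100080e-05,  4.21789693e-01]), 'wrist_force': array([-0.01305467,  0.06480281, -0.01764523]), 'moment': array([-0.00665564,  0.02742638, -0.03257786]), 'finger_force': 0.0, 'finger_gap': 94.05374116707435} 18.8
scene 522.7483368777583 522.7483368777583 277.7635579987773 213.05974295689802 [1405.61300764 -168.76325656 1044.73899493] [-2.38179787 -0.01393945  1.41596539]
top 416.21455414232486 416.21455414232486 282.1571219802402 210.16317884042573 [ 402.769362      7.03140422 1370.45904633] [-3.04859735 -0.01869827 -1.55811305]
```

View pics/scene0.png

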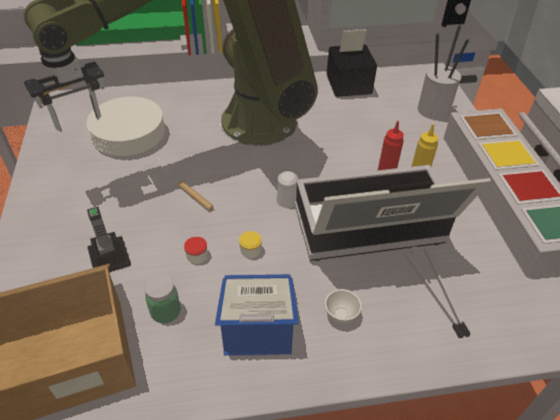

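View pics/top0.png

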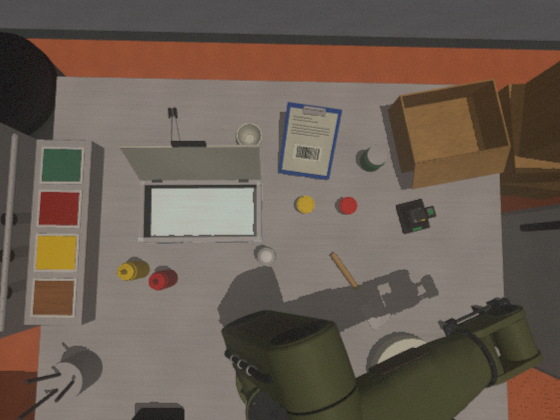

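The views show two tubs: yellow at top-view pixel (305,205) and red at (347,206). The scanner in its dock is at about (415,215), the note at (310,140) with its bar code at (307,153), the chiller at (200,210) with its lid leaning back to the far side, the ramekin at (248,133) and the tongs at (173,125).

```bash
cat > h.py <<'E'
import numpy as np, cv2
from scipy.spatial.transform import Rotation as Ro
from cell import manip, viewer
def grab(n,save=None):
    c=viewer.camera(n)
    if save: cv2.imwrite(f"pics/{save}.png",c["frame"]); np.savez(save+".npz",**c)
    return c
def load(f): return {k:v for k,v in np.load(f).items()}
def RT(c): return Ro.from_euler("xyz",c["orientation"]).as_matrix(), np.asarray(c["origin"])
def cloud(c):
    R,o=RT(c); v,u=np.mgrid[:420,:560]; z=c["z_map"].astype(float)
    p=np.stack([(u-c["cx"])/c["fx"]*z,(v-c["cy"])/c["fy"]*z,z],-1)@R.T+o
    p[z<=0]=np.nan; return p
def ray(c,u,v,h):
    R,o=RT(c); d=R@np.array([(u-c["cx"])/c["fx"],(v-c["cy"])/c["fy"],1.]); return o+d*(h-o[2])/d[2]
def proj(c,P):
    R,o=RT(c); q=(np.atleast_2d(P)-o)@R; return np.c_[q[:,0]/q[:,2]*c["fx"]+c["cx"],q[:,1]/q[:,2]*c["fy"]+c["cy"]]
def plane(P):
    m=np.median(P,0); 
    for _ in range(3):
        U,S,V=np.linalg.svd(P-m,full_matrices=False); n=V[2]; d=abs((P-m)@n); P=P[d<max(3,2*np.median(d))]; m=P.mean(0)
    return m,n*np.sign(n[2])
def rect(m):
    return cv2.minAreaRect(np.float32(m))
E
python3 - <<'E'
from h import *
for n in("top","scene"):
    c=load(n+"0.npz"); P=cloud(c); z=P[...,2]
    f=c["frame"]; hsv=cv2.cvtColor(f,cv2.COLOR_BGR2HSV)
    print(n, "counter z", np.nanmedian(z))
    box={"top":[(305,205),(347,206)],"scene":[(250,240),(196,246)]}[n]
    for (u,v),nm in zip(box,("yel","red")):
        m=np.zeros((420,560),np.uint8); m[v-14:v+14,u-16:u+16]=(hsv[v-14:v+14,u-16:u+16,1]>140)
        ys,xs=np.nonzero(m); 
        cnt=max(cv2.findContours(m,0,2)[0],key=cv2.contourArea); (x,y),_,_=cv2.fitEllipse(cnt)
        print(nm,len(xs),(x,y),ray(c,x,y,46),"depth z",np.nanmedian(z[m>0]))
    def sel(x0,x1,y0,y1,z0,z1): return P[(P[...,0]>x0)&(P[...,0]<x1)&(P[...,1]>y0)&(P[...,1]<y1)&(z>z0)&(z<z1)]
    u,v={"top":(415,215),"scene":(107,250)}[n]; print("dock approx",P[v,u])
c=load("top0.npz"); P=cloud(c); z=P[...,2]
f=c["frame"]
for nm,(a,b,cc,d) in dict(dock=(385,445,190,245),chil=(120,270,130,250),note=(270,350,95,190)).items():
    sub=P[cc:d,a:b].reshape(-1,3); sub=sub[np.isfinite(sub[:,0])]
    print(nm,sub.min(0),sub.max(0), np.histogram(sub[:,2],bins=[-20,6,18,30,45,60,100,116,124,135,160,175,220,320])[0])
E
```

```text
top counter z 0.06573224001613198
yel 235 (305.14794921875, 204.13339233398438) [547.08564391 -89.59353643  46.        ] depth z 45.571565368281654
red 227 (347.66973876953125, 205.12841796875) [ 545.88249806 -226.24842389   46.        ] depth z 45.32084949366936
dock approx [ 515.33968295 -435.91045676   67.233295  ]
scene counter z 0.4679980971441182
yel 303 (249.8309326171875, 240.073974609375) [552.66328844 -92.50394201  46.        ] depth z 44.36928755879086
red 318 (195.10147094726562, 245.52194213867188) [ 550.99354061 -228.92319739   46.        ] depth z 44.22627458139391
dock approx [ 541.33153294 -440.99581707   53.7303442 ]
dock [ 423.75917458 -558.92193184  -10.03595905] [ 607.03495163 -356.19576059  172.34955832] [2341  384   38   66  217   53   20   11   11   34  107    0    0]
chil [396.34133635  23.39611657  -8.83503334] [802.56482217 528.34411821 317.19941903] [4976  329   76 4844  629  468  216 1488  386  530  349 1055 2591]
note [ 600.29519824 -240.39770011  -10.63935747] [929.58535216  29.23545077 141.55138413] [3691   85  435  446  451 1362  553  236  265   36    0    0    0]
```

```bash
python3 - <<'E'
from h import *
t=load("top0.npz")["frame"]; s=load("scene0.npz")["frame"]
a=cv2.resize(t[185:245,380:450],None,fx=5.5,fy=5.5,interpolation=2)
b=cv2.resize(t[95:185,270:350],None,fx=4,fy=4,interpolation=2)
d=cv2.resize(s[195:275,80:140],None,fx=4,fy=4,interpolation=2)
o=np.zeros((600,800,3),np.uint8)
for im,x,y in((a,0,0),(b,400,0),(d,0,335)):
    im=im[:600-y,:800-x]; o[y:y+im.shape[0],x:x+im.shape[1]]=im
cv2.imwrite("pics/crop1.png",o)
E
```

```text
(no output)
```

View pics/crop1.png

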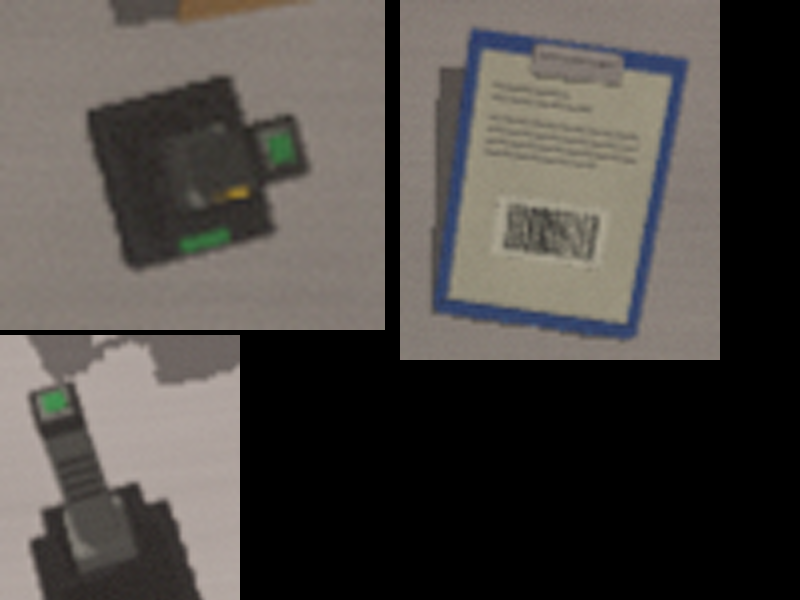

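The crop shows the dock with its long side tilted about 0.2 rad from world x, the scanner's yellow trigger on the robot side, and the note's bar code at top-view pixel (308,153). The moves can't tilt the tool, so I'll tilt the scanner in a light grip by using the dock cup to hold its nose.

```bash
python3 - <<'E'
from h import *
np.set_printoptions(precision=1,suppress=True)
for n in("top","scene"):
    c=load(n+"0.npz"); P=cloud(c); z=P[...,2]; g=cv2.cvtColor(c["frame"],cv2.COLOR_BGR2GRAY); hsv=cv2.cvtColor(c["frame"],cv2.COLOR_BGR2HSV)
    X,Y=P[...,0],P[...,1]
    def R(m): r=rect(P[m][:,:2]); return np.array(r[0]),np.array(r[1]),r[2],int(m.sum())
    near=(abs(X-530)<110)&(abs(Y+440)<100)
    print(n,"dock dark base",R(near&(z>6)&(z<18)&(g<90)),"cup rim",R(near&(z>44)&(z<54)),"scan top",R(near&(z>155)&(z<175)),np.nanmean(P[near&(z>160)&(z<175)],0))
    ch=(X>430)&(X<680)&(Y>0)&(Y<480)
    rim=ch&(z>112)&(z<126); print("rim",R(rim)); 
    lid=(X>560)&(X<800)&(Y>0)&(Y<480)&(z>145)&(z<330); m,nn=plane(P[lid]); print("lid",m,nn,R(lid),np.nanmax(z[lid]),"ang",np.arccos(nn[2]))
    bl=(hsv[...,0]>100)&(hsv[...,0]<128)&(hsv[...,1]>120)&(Y>-300)&(Y<50)&(X>580)&(X<950)&(z>8)&(z<140)
    hull=cv2.convexHull(np.argwhere(bl)[:,::-1].astype(np.int32)); M=np.zeros((420,560),np.uint8); cv2.fillConvexPoly(M,hull,1)
    b=(M>0)&(z>14)&(z<128)
    if n=="scene": b&=np.abs(np.arange(420)[:,None]-300)<25
    m,nn=plane(P[b]); print("note plane",m,nn,"tilt",np.degrees(np.arccos(nn[2])),"yaw",np.arctan2(-nn[1],-nn[0]))
    if n=="top":
        for k in(P[bl],): print("board rect",rect(k[:,:2]))
    # barcode
    M2=cv2.erode(M,np.ones((5,5)))
    dark=((g<95)&(M2>0)).astype(np.uint8); dark=cv2.morphologyEx(dark,cv2.MORPH_CLOSE,np.ones((5,5))); dark=cv2.morphologyEx(dark,cv2.MORPH_OPEN,np.ones((5,5)))
    for q in cv2.findContours(dark,0,2)[0]:
        if cv2.contourArea(q)>60:
            r=cv2.minAreaRect(q); u,v=r[0]; print("code?",r,ray(c,u,v,56),P[int(round(v)),int(round(u))])
E
```

```text
top dock dark base (array([ 542.8, -439.8]), array([152.3,  89.4]), 15.720791816711426, 343) cup rim (array([ 516.2, -447.6]), array([69.6, 63.5]), 15.285676956176758, 182) scan top (array([ 516.3, -448.2]), array([33.3, 30.1]), 14.753459930419922, 116) [ 516.  -447.4  165.2]
rim (array([519.6, 232.1]), array([181.6, 366.6]), 0.9737125039100647, 1385)
lid [644.1 233.5 230.5] [-0.9 -0.   0.3] (array([646.2, 233.7]), array([ 65.5, 363.8]), 1.4603022336959839, 4313) 317.19941902910114 ang 1.2407608698002712
note plane [746.2 -98.3  75.3] [-0.5  0.1  0.9] tilt 29.6087151203465 yaw -0.12212685881435015
board rect ((743.6793212890625, -96.9251937866211), (164.61659240722656, 199.95297241210938), 82.48709869384766)
code? ((303.0, 152.0), (10.0, 12.0), 90.0) [714.6 -80.7  56. ] [714.2 -80.6  57.5]
scene dock dark base (array([ 520.2, -448.6]), array([101.8,  87.5]), 15.493731498718262, 397) cup rim (array([ 519.6, -449.5]), array([75.9, 61.7]), 15.706382751464844, 293) scan top (array([ 519.1, -449.6]), array([33.8, 27.1]), 14.40908145904541, 152) [ 520.4 -449.4  164.5]
rim (array([524.5, 229.6]), array([192.4, 367.2]), 0.7732502222061157, 1019)
lid [655.  227.5 230.2] [-1.  -0.   0.3] (array([652.9, 232.6]), array([ 61. , 364.9]), 0.8908909559249878, 5141) 314.52054712160407 ang 1.2558436389664154
note plane [751.2 -99.7  76.3] [-0.5  0.1  0.9] tilt 29.754839401935723 yaw -0.12806520483779124
code? ((257.23577880859375, 335.46844482421875), (30.285903930664062, 74.07866668701172), 88.9583740234375) [ 829.2 -109.2   56. ] [ 838.  -110.5   73.2]
```

```bash
cat >> h.py <<'E'
def to(x,y,z,yaw):
    s=manip.read_state(); R=Ro.from_euler("xyz",s["eef_rot"]).as_matrix(); d=R.T@(np.array([x,y,z])-s["eef_pos"])/1000
    t=-(yaw-s["eef_rot"][2]); t=(t+np.pi)%(2*np.pi)-np.pi
    print("t",round(s["clock"],2),"pos",s["eef_pos"].round(1),"rot",s["eef_rot"].round(3),"shift",d.round(4),"turn",round(t,3),"gap",round(s["finger_gap"],1),"F",round(s["finger_force"],1),"wf",s["wrist_force"].round(1),"j6",s["joints"].round(2))
E
python3 - <<'E'
from h import *
to(518,-448.7,205,0.267)
c=load("top0.npz"); print(ray(c,307.75,153,56)); c=load("scene0.npz")
g=c["frame"][280:300,236:280]; cv2.imwrite("pics/bc.png",cv2.resize(c["frame"][270:330,210:305],None,fx=6,fy=6,interpolation=2))
m=(cv2.cvtColor(g,cv2.COLOR_BGR2GRAY)<110).astype(np.uint8); ys,xs=np.nonzero(m); print(len(xs),xs.min(),xs.max(),ys.min(),ys.max(),np.median(xs)+236,np.median(ys)+280, ray(c,257,291,56))
E
```

```text
t 0.1 pos [ 225.1 -501.6  204.9] rot [-3.141 -0.     0.422] shift [ 2.889e-01  7.170e-02 -1.000e-04] turn 0.155 gap 94.6 F 0.0 wf [ 0.5  0.  -0.6] j6 [-1.22  0.3   1.52 -0.    1.32 -0.07]
[711.56810028 -95.99611356  56.        ]
42 5 35 8 12 260.0 290.0 [715.43140315 -95.09069332  56.        ]
```

View pics/bc.png

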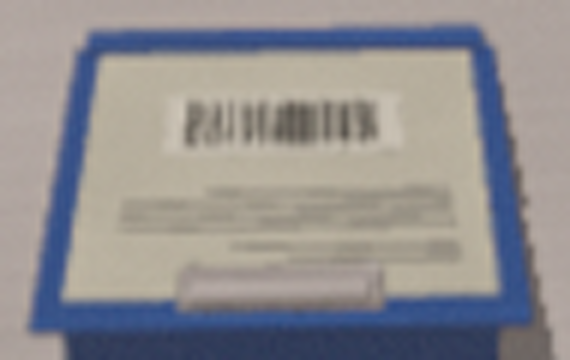

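The note's bar code is centred at crop (283,124), scene pixel (257,291). That puts the label at about (713.5, -95.8, 56), yaw about -0.128. Next I move over the scanner.

move_arm(moves=[[0.289,0.0717,0,0.155],[0.289,0.0717,0,0.155],[0.289,0.0717,0,0.155],[0.289,0.0717,0,0.155],[0.289,0.0717,0,0.155],[0.289,0.0717,0,0.155],[0.289,0.0717,0,0.155],[0.289,0.0717,0,0.155],[0.289,0.0717,0,0.155],[0.289,0.0717,0,0.155],[0.289,0.0717,0,0.155]], jaw=0.094)

```text
clock: 1.2
eef_pos: [517.2, -449.5, 206.0]
eef_rot: [3.141, -0.0, 0.265]
wrist_force: [1.2, 0.3, 0.2]
finger_gap: 93.7
finger_force: 0.0
```

```bash
python3 - <<'E'
from h import *
to(518,-448.7,88,0.267)
o=np.zeros((600,800,3),np.uint8)
s=grab("scene","s1")["frame"]; t=grab("top","t1")["frame"]
o[:,:400]=cv2.resize(s[150:300,50:150],(400,600),interpolation=2); o[:400,400:]=cv2.resize(t[160:260,370:470],(400,400),interpolation=2)
cv2.imwrite("pics/c2.png",o)
E
```

```text
t 1.2 pos [ 517.2 -449.5  206. ] rot [ 3.141 -0.     0.265] shift [ 0.0009 -0.0007  0.118 ] turn -0.002 gap 93.7 F 0.0 wf [1.2 0.3 0.2] j6 [-0.77  0.61  1.07 -0.    1.46  0.54]
```

View pics/c2.png

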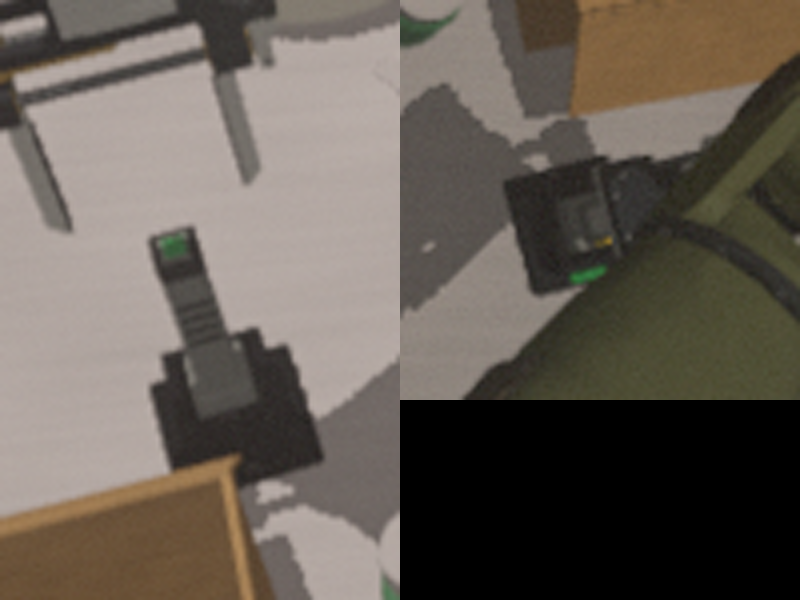

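The open fingers straddle the scanner cleanly, with tips at scene pixels (64,208) and (112,195), so I descend and grip.

move_arm(moves=[[0.001,-0.001,0.03,0],[0.001,-0.001,0.06,0],[0.001,-0.001,0.09,0],[0.001,-0.001,0.105,0],[0.001,-0.001,0.118,0],[0.001,-0.001,0.118,0]])

```text
clock: 1.9
eef_pos: [518.5, -447.5, 86.4]
eef_rot: [-3.14, 0.001, 0.267]
wrist_force: [-0.2, -0.4, -0.3]
finger_gap: 93.9
finger_force: 0.0
```

move_arm(moves=[[0,0,0,0],[0,0,0,0],[0,0,0,0],[0,0,0,0],[0,0,0,0],[0,0,0,0],[0,0,0,0],[0,0,0,0]], jaw=0.0, squeeze=8)

```text
clock: 2.7
eef_pos: [518.9, -447.6, 87.4]
eef_rot: [-3.142, 0.0, 0.267]
wrist_force: [-0.6, -0.7, -0.8]
finger_gap: 33.3
finger_force: 0.0
```

```bash
python3 - <<'E'
from h import *
to(518,-448.7,116,0.267)
c=load("s1.npz")
for u,v in((63.75,208),(112.5,195)): print(ray(c,u,v,206))
yaw=.265; ty=np.array([np.sin(yaw),-np.cos(yaw),0]); print("expect", [517.2,-449.5]+47*ty[:2],[517.2,-449.5]-47*ty[:2])
E
```

```text
t 2.7 pos [ 518.9 -447.6   87.4] rot [-3.142  0.     0.267] shift [-0.0011  0.0008 -0.0286] turn -0.0 gap 33.3 F 0.0 wf [-0.6 -0.7 -0.8] j6 [-0.77  0.71  1.2   0.    1.24  0.54]
[ 537.78972069 -501.58535038  206.        ]
[ 510.9981204 -397.7239047  206.       ]
expect [ 529.5097356  -494.85934754] [ 504.8902644  -404.14065246]
```

move_arm(moves=[[0,0,0,0],[0,0,0,0],[0,0,0,0],[0,0,0,0]])

```text
clock: 3.1
eef_pos: [518.9, -447.7, 87.4]
eef_rot: [-3.142, 0.0, 0.267]
wrist_force: [-0.2, 0.1, -1.0]
finger_gap: 25.6
finger_force: 8.0
```

move_arm(moves=[[0,0,-0.005,0],[0,0,-0.01,0],[0,0,-0.015,0],[0,0,-0.02,0],[0,0,-0.024,0],[0,0,-0.024,0]])

```text
clock: 3.7
eef_pos: [519.1, -447.8, 112.3]
eef_rot: [3.141, -0.001, 0.267]
wrist_force: [0.0, -0.2, -2.2]
finger_gap: 25.8
finger_force: 8.0
```

```bash
python3 - <<'E'
from h import *
to(518,-448.7,116,0.267)
s=grab("scene","s2")["frame"]; cv2.imwrite("pics/c3.png",cv2.resize(s[150:300,50:150],(400,600),interpolation=2))
E
```

```text
t 3.7 pos [ 519.1 -447.8  112.3] rot [ 3.141e+00 -1.000e-03  2.670e-01] shift [-0.0013  0.0005 -0.0037] turn -0.0 gap 25.8 F 8.0 wf [ 0.  -0.2 -2.2] j6 [-0.77  0.68  1.18  0.    1.28  0.54]
```

View pics/c3.png

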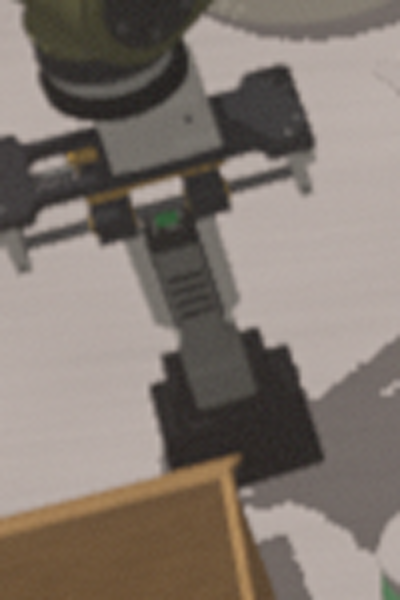

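The scanner is held with its nose still about 14 mm inside the cup. Now I tilt it by dragging the grip along tool -x.

move_arm(moves=[[-0.004,0,0,0],[-0.008,0,0,0],[-0.012,0,0,0],[-0.016,0,0,0],[-0.02,0,0,0],[-0.024,0,0,0],[-0.028,0,0,0],[-0.032,0,0,0],[-0.037,0,0,0],[-0.041,0,0,0],[-0.045,0,0,0],[-0.045,0,0,0]])

```text
clock: 4.95
eef_pos: [474.8, -459.6, 111.2]
eef_rot: [-3.141, 0.001, 0.266]
wrist_force: [-0.7, -0.4, -1.7]
finger_gap: 25.8
finger_force: 8.0
```

move_arm(moves=[[0,0,0,0],[0,0,0,0],[0,0,0,0],[0,0,-0.02,0],[0,0,-0.05,0],[0,0,-0.08,0],[0,0,-0.11,0],[0,0,-0.13,0],[0,0,-0.13,0],[0,0,-0.13,0]], squeeze=50)

```text
clock: 5.95
eef_pos: [475.4, -459.4, 240.4]
eef_rot: [-3.141, 0.0, 0.267]
wrist_force: [-0.4, 0.2, -2.2]
finger_gap: 26.0
finger_force: 50.0
```

```bash
python3 - <<'E'
from h import *
to(518,-448.7,116,0.267)
s=grab("scene","s3"); t=grab("top","t3")
o=np.zeros((600,800,3),np.uint8)
o[:,:400]=cv2.resize(s["frame"][100:250,50:150],(400,600),interpolation=2);o[:400,400:]=cv2.resize(t["frame"][160:260,370:470],(400,400),interpolation=2)
cv2.imwrite("pics/c4.png",o)
E
```

```text
t 5.95 pos [ 475.4 -459.4  240.4] rot [-3.141  0.     0.267] shift [0.044  0.0011 0.1244] turn -0.0 gap 26.0 F 50.0 wf [-0.4  0.2 -2.2] j6 [-0.82  0.54  1.11 -0.    1.5   0.48]
```

View pics/c4.png

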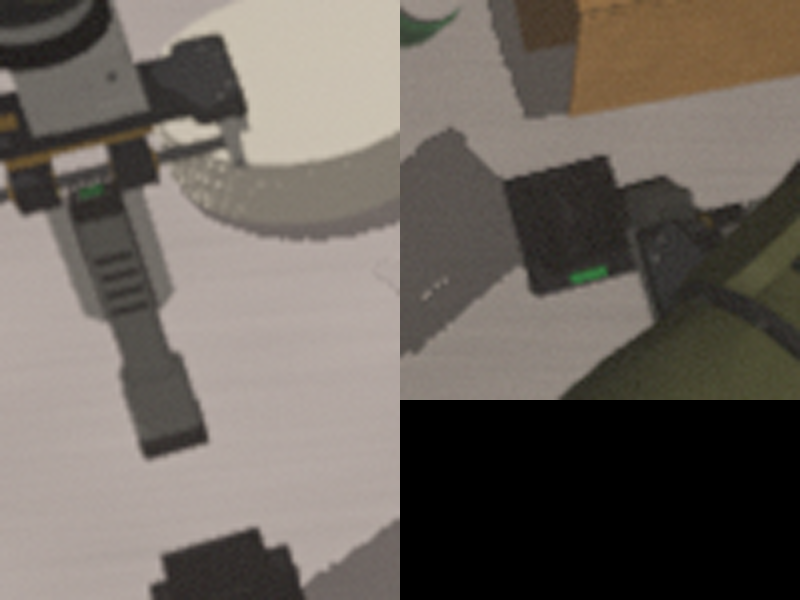

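```bash
python3 - <<'E'
from h import *
np.set_printoptions(precision=2,suppress=True)
c=load("s3.npz"); P=cloud(c); st=manip.read_state()["eef_pos"]
yaw=.267; X=np.array([np.cos(yaw),np.sin(yaw),0]); Y=np.array([-np.sin(yaw),np.cos(yaw),0]); Z=np.array([0,0,1.])
g=st+18.8*Z
Q=(P-g)@np.c_[X,Y,Z]     # grip frame
m=(abs(Q[...,1])<11)&(Q[...,2]<-25)&(Q[...,2]>-110)&(abs(Q[...,0])<110)
q=Q[m]
for lo,hi in((-55,-22),(-96,-62),):
    s=q[(q[:,2]>lo)&(q[:,2]<hi)]; k=np.polyfit(s[:,2],s[:,0],1); print(lo,hi,len(s),"dx/dz",k,"theta",np.arctan(-k[0]),"y",s[:,1].min(),s[:,1].max(), "x at mid",np.polyval(k,(lo+hi)/2))
print("lowest",q[:,2].min(), Q[(abs(Q[...,0])<110)&(abs(Q[...,1])<30)&(Q[...,2]>-130)&(Q[...,2]<-62)][:,1].mean())
E
```

```text
-55 -22 159 dx/dz [-0.65 20.33] theta 0.5761433490099256 y -10.927125049554302 10.888358205185982 x at mid 45.34402518912053
-96 -62 69 dx/dz [-0.32 37.85] theta 0.3118512556585141 y -10.473727538088976 10.649576342303982 x at mid 63.312553250381555
lowest -78.94395388957594 -0.561025349351877
```

```bash
python3 - <<'E'
from h import *
np.set_printoptions(precision=2,suppress=True)
c=load("s3.npz"); P=cloud(c); st=manip.read_state()["eef_pos"]
yaw=.267; X=np.array([np.cos(yaw),np.sin(yaw),0]); Y=np.array([-np.sin(yaw),np.cos(yaw),0]); Z=np.array([0,0,1.])
Q=(P-st-18.8*Z)@np.c_[X,Y,Z]
q=Q[(abs(Q[...,1])<11)&(Q[...,2]<30)&(Q[...,2]>-110)&(abs(Q[...,0])<110)]
for a in range(-84,28,6):
    s=q[(q[:,2]>=a)&(q[:,2]<a+6)]
    if len(s): print(a+3,len(s),np.median(s[:,0]),s[:,0].std(),s[:,1].mean())
for lo,hi in((-28,8),(-72,-40)):
    s=q[(q[:,2]>lo)&(q[:,2]<hi)]; k=np.polyfit(s[:,2],s[:,0],1); print(k,np.arctan(-k[0]))
E
```

```text
-81 1 62.57526431903793 0.0 6.548146673999379
-75 28 62.05035131490668 1.9964929294818887 -0.747326332738883
-69 25 60.34818300405768 2.18861658622253 0.7383775652095207
-63 28 58.14629042101014 2.6063886498288866 -0.7671286506079208
-57 27 55.768565796548316 2.0139133607249655 0.35904738286886895
-51 28 52.51466392298362 2.488219288697698 -0.1272810817508004
-45 30 50.87987943629563 3.170755050035359 -0.014011150285658166
-39 38 46.01286083901701 3.9505427241900177 0.043345144583929573
-33 34 41.59903839865915 3.4811768686098805 -0.19688878916831531
-27 27 37.62351341116785 1.983044393127156 0.41069178957161734
-21 24 35.55112798338801 2.073916718989172 0.1411132905971492
-15 29 34.775725354333844 2.523602875940253 -0.2358459832853472
-9 32 31.538454622455355 2.6847311253960213 -0.18688256574479156
-3 27 29.94857837091456 2.016222514813994 -0.19231100112284633
3 30 28.662835872800922 2.6570618435563613 0.43648954602519185
9 28 25.835543056131872 2.522995723262834 0.5542526456098038
15 26 24.151757859062542 2.2631691499681112 -0.4070569536290112
21 29 22.399681817785574 2.363591620115525 0.24540586227278186
27 29 19.903079005878794 2.9795895696130525 -0.031153415699668167
[-0.34 28.81] 0.32446409599183657
[-0.43 30.8 ] 0.406045147855072
```

```bash
python3 - <<'E'
from h import *
to(644.4,-86.9,225,-0.128)
E
```

```text
t 6.05 pos [ 475.2 -459.2  239.5] rot [-3.139e+00  1.000e-03  2.670e-01] shift [ 0.2614 -0.3145  0.0149] turn 0.395 gap 25.8 F 50.0 wf [ 0.1 -0.6 -2.9] j6 [-0.82  0.54  1.11 -0.    1.5   0.48]
```

move_arm(moves=[[0.01,-0.012,0,0.015],[0.03,-0.036,0,0.045],[0.053,-0.063,0,0.08],[0.076,-0.091,0,0.115],[0.1,-0.12,0,0.15],[0.124,-0.149,0,0.187],[0.148,-0.178,0,0.224],[0.172,-0.207,0,0.26],[0.196,-0.236,0,0.296],[0.22,-0.265,0.004,0.332],[0.24,-0.29,0.008,0.365],[0.253,-0.305,0.012,0.385]])

```text
clock: 7.25
eef_pos: [639.4, -96.2, 227.7]
eef_rot: [-3.141, 0.002, -0.118]
wrist_force: [-1.1, 0.0, -1.0]
finger_gap: 25.7
finger_force: 50.0
```

move_arm(moves=[[0.004,-0.006,0.005,0.005],[0.01,-0.01,0.012,0.01],[0.01,-0.01,0.02,0.01],[0.01,-0.01,0.026,0.01],[0.01,-0.01,0.026,0.01]])

```text
clock: 7.75
eef_pos: [649.6, -90.7, 202.1]
eef_rot: [-3.142, 0.002, -0.129]
wrist_force: [0.6, 0.9, -2.1]
finger_gap: 26.0
finger_force: 50.0
```

```bash
cat > tilt.py <<'E'
from h import *
np.set_printoptions(precision=2,suppress=True)
to(644.4,-86.9,201,-0.128)
c=grab("scene","s_"+str(int(manip.read_state()["clock"]*100))); P=cloud(c); s=manip.read_state(); st=s["eef_pos"]; yaw=s["eef_rot"][2]
X=np.array([np.cos(yaw),np.sin(yaw),0]); Y=np.array([-np.sin(yaw),np.cos(yaw),0]); Z=np.array([0,0,1.])
B=np.c_[X,Y,Z]; Q=(P-st-18.8*Z)@B
q=Q[(abs(Q[...,1])<11)&(Q[...,2]<30)&(Q[...,2]>-100)&(abs(Q[...,0])<90)]
for a in range(-94,28,8):
    k=q[(q[:,2]>=a)&(q[:,2]<a+8)]
    if len(k): print(a+4,len(k),np.median(k[:,0]).round(1),end=" | ")
from scipy.optimize import least_squares
h=q[(q[:,2]<28)&(q[:,2]>-25)]; d=q[(q[:,2]<-46)&(q[:,2]>-72)]
f=lambda p: np.r_[(h[:,0]-p[0])*np.cos(p[1])+h[:,2]*np.sin(p[1])-16,(d[:,0]-p[0])*np.cos(p[1])+d[:,2]*np.sin(p[1])-22]
r=least_squares(f,[8,.36],loss="soft_l1"); a,th=r.x; print("\naxis x0",a,"theta",th)
dr=np.array([np.sin(th),0,-np.cos(th)])
L=(ray(c,257.2,290.7,56)-st-18.8*Z)@B   # label in same camera
w=np.array([a,0,0])+95*dr; t=(L-w)@dr; print("label rel",L,"window",w,"dist",t,"miss",(w+t*dr-L)[:2]/[np.cos(th),1])
hd=Q[(abs(Q[...,0]-55)<30)&(abs(Q[...,1])<40)&(Q[...,2]<-46)&(Q[...,2]>-72)]; print("head y range",np.percentile(hd[:,1],[2,50,98]))
E
python3 tilt.py
```

```text
t 7.75 pos [649.6 -90.7 202.1] rot [-3.14  0.   -0.13] shift [-0.01 -0.    0.  ] turn -0.001 gap 26.0 F 50.0 wf [ 0.6  0.9 -2.1] j6 [-0.19  0.55  1.18 -0.    1.41  1.51]
-82 10 63.1 | -74 34 61.5 | -66 35 58.0 | -58 33 54.6 | -50 33 52.9 | -42 57 47.8 | -34 35 40.0 | -26 34 37.5 | -18 35 34.8 | -10 43 32.1 | -2 37 28.6 | 6 36 26.0 | 14 39 23.4 | 22 42 21.3 | 30 13 19.3 | 
axis x0 11.632787099452365 theta 0.3379406450199877
label rel [  64.81    4.45 -165.78] window [ 43.13   0.   -89.63] dist 79.03184395840529 miss [ 4.79 -4.45]
head y range [-18.11  -0.75  16.42]
```

move_arm(moves=[[-0.003,-0.002,0,0],[-0.005,-0.004,0,0],[-0.005,-0.004,0,0],[-0.005,-0.004,0,0]])

```text
clock: 8.2
eef_pos: [645.8, -85.2, 203.8]
eef_rot: [3.142, -0.001, -0.128]
wrist_force: [0.0, -0.0, -1.4]
finger_gap: 25.9
finger_force: 50.0
```

```bash
python3 tilt.py
```

```text
t 8.2 pos [645.8 -85.2 203.8] rot [ 3.14 -0.   -0.13] shift [-0.  0.  0.] turn -0.0 gap 25.9 F 50.0 wf [ 0.  -0.  -1.4] j6 [-0.19  0.53  1.2   0.    1.41  1.51]
-82 9 63.7 | -74 34 62.2 | -66 34 58.3 | -58 34 55.8 | -50 33 52.8 | -42 57 48.3 | -34 33 41.5 | -26 34 38.4 | -18 36 35.9 | -10 35 32.5 | -2 34 30.0 | 6 36 26.9 | 14 40 24.4 | 22 41 21.7 | 30 19 19.3 | 
axis x0 12.131955096060302 theta 0.33838307316140825
label rel [  69.49   -0.46 -166.46] window [ 43.67   0.   -89.61] dist 81.05889900325512 miss [1.16 0.46]
head y range [-18.54  -1.52  15.82]
```

move_arm(moves=[[0,0,0,0],[0,0,0,0],[0,0,0,0],[0,0,0,0],[0,0,0,0],[0,0,0,0],[0,0,0,0],[0,0,0,0],[0,0,0,0],[0,0,0,0],[0,0,0,0],[0,0,0,0]])

```text
clock: 9.45
eef_pos: [645.8, -85.3, 203.4]
eef_rot: [-3.142, 0.0, -0.128]
wrist_force: [0.5, 1.1, -0.9]
finger_gap: 25.9
finger_force: 50.0
```

```bash
python3 - <<'E'
from h import *
s=load("s_826.npz")["frame"] if __import__("os").path.exists("s_826.npz") else None
import glob; f=sorted(glob.glob("s_*.npz"))[-1]; print(f); s=load(f)["frame"]
cv2.imwrite("pics/c5.png",cv2.resize(s[130:350,150:350],(545,600),interpolation=2))
E
```

```text
s_819.npz
```

View pics/c5.png

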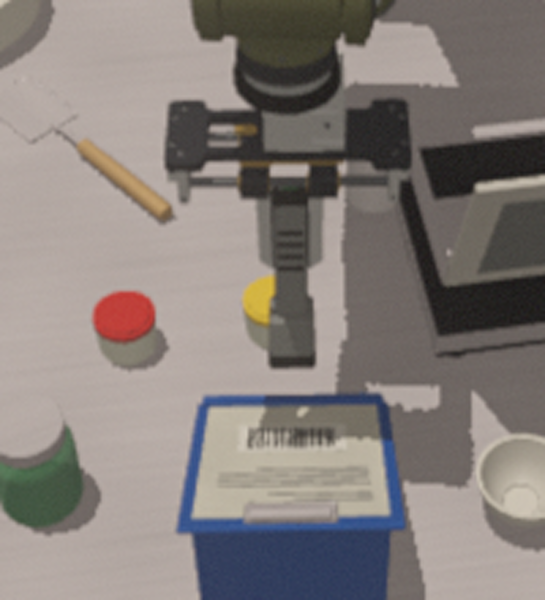

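The scanner head points at the bar code, which sits at crop (290,437), with a computed miss of about 1 mm. As insurance against small calibration bias I'll dwell 5 mm to either side too.

move_arm(moves=[[0.005,0,0,0],[0.005,0,0,0],[0.005,0,0,0],[0.005,0,0,0],[0.005,0,0,0],[0.005,0,0,0],[0.005,0,0,0],[0.005,0,0,0],[0.005,0,0,0],[0.005,0,0,0],[0.005,0,0,0],[0.005,0,0,0]])

```text
clock: 10.65
eef_pos: [650.7, -85.9, 203.5]
eef_rot: [-3.142, 0.0, -0.128]
wrist_force: [-0.5, -0.3, -1.7]
finger_gap: 25.6
finger_force: 50.0
```

move_arm(moves=[[0,0,0,0],[-0.003,0,0,0],[-0.009,0,0,0],[-0.009,0,0,0],[-0.009,0,0,0],[-0.009,0,0,0],[-0.009,0,0,0],[-0.009,0,0,0],[-0.009,0,0,0],[-0.009,0,0,0],[-0.009,0,0,0],[-0.009,0,0,0]])

```text
clock: 11.85
eef_pos: [641.8, -84.7, 203.4]
eef_rot: [-3.142, 0.0, -0.128]
wrist_force: [-0.1, -0.8, -2.6]
finger_gap: 25.5
finger_force: 50.0
```

move_arm(moves=[[0,0,0,0],[0,0,0,0],[0,0,0,0],[0,0,-0.01,0],[0,0,-0.03,0],[0,0,-0.04,0],[0,0,-0.04,0]])

```text
clock: 12.55
eef_pos: [642.4, -84.8, 245.5]
eef_rot: [3.141, -0.003, -0.128]
wrist_force: [0.1, 0.7, -1.6]
finger_gap: 26.0
finger_force: 50.0
```

```bash
python3 - <<'E'
from h import *
# return: window above dock centre. axis x0~8.5..12, window rel grip ~ (41,-89.6)
X=np.array([np.cos(.267),np.sin(.267)])
for w in (39,43): print(np.array([518.9,-447.9])-w*X)
to(479,-459,245,0.267)
E
```

```text
[ 481.28189665 -458.18971819]
[ 477.42362964 -459.24507391]
t 12.55 pos [642.4 -84.8 245.5] rot [ 3.141e+00 -3.000e-03 -1.280e-01] shift [-1.142e-01  3.920e-01  2.000e-04] turn -0.395 gap 26.0 F 50.0 wf [ 0.1  0.7 -1.6] j6 [-0.19  0.5   1.15  0.    1.49  1.51]
```

move_arm(moves=[[-0.003,0.012,0,-0.012],[-0.011,0.036,0,-0.036],[-0.019,0.066,0,-0.066],[-0.028,0.098,0,-0.1],[-0.038,0.13,0,-0.13],[-0.048,0.165,0,-0.165],[-0.058,0.2,0,-0.2],[-0.068,0.235,0,-0.235],[-0.078,0.27,0,-0.27],[-0.088,0.305,0,-0.305],[-0.098,0.335,0,-0.335],[-0.104,0.358,0,-0.36]])

```text
clock: 13.75
eef_pos: [491.6, -428.1, 242.6]
eef_rot: [-3.141, 0.001, 0.232]
wrist_force: [-0.4, 0.1, -1.3]
finger_gap: 25.6
finger_force: 50.0
```

```bash
python3 - <<'E'
from h import *
to(480.2,-458.1,150,0.267)
E
```

```text
t 13.75 pos [ 491.6 -428.1  242.6] rot [-3.141e+00  1.000e-03  2.320e-01] shift [-0.0179  0.0266  0.0926] turn -0.035 gap 25.6 F 50.0 wf [-0.4  0.1 -1.3] j6 [-0.77  0.51  1.14 -0.    1.49  0.57]
```

move_arm(moves=[[-0.006,0.01,0,-0.015],[-0.013,0.02,0.01,-0.03],[-0.018,0.0265,0.03,-0.035],[-0.018,0.0265,0.05,-0.035],[-0.018,0.0265,0.07,-0.035],[-0.018,0.0265,0.085,-0.035],[-0.018,0.0265,0.092,-0.035],[-0.018,0.0265,0.092,-0.035]])

```text
clock: 14.55
eef_pos: [481.3, -456.2, 150.5]
eef_rot: [-3.14, 0.001, 0.267]
wrist_force: [0.9, -0.8, -2.7]
finger_gap: 25.8
finger_force: 50.0
```

```bash
python3 - <<'E'
from h import *
to(480.2,-458.1,103,0.267)
s=grab("scene","s4")["frame"]; cv2.imwrite("pics/c6.png",cv2.resize(s[130:300,50:150],(353,600),interpolation=2))
E
```

```text
t 14.55 pos [ 481.3 -456.2  150.5] rot [-3.14e+00  1.00e-03  2.67e-01] shift [-0.0016  0.0016  0.0475] turn -0.0 gap 25.8 F 50.0 wf [ 0.9 -0.8 -2.7] j6 [-0.81  0.6   1.22 -0.    1.32  0.49]
```

View pics/c6.png

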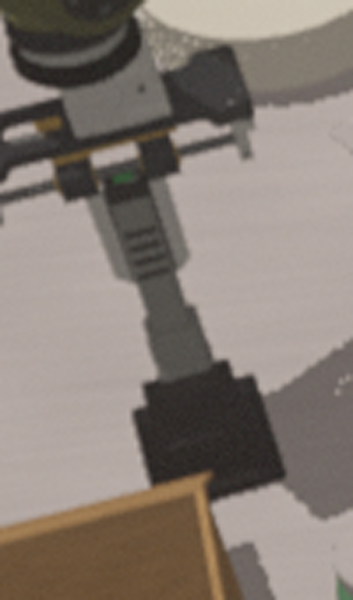

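The nose, at crop (185,370), hangs right above the cup. I'll lower it in slowly and watch the force.

move_arm(moves=[[-0.001,0.001,0.006,0],[-0.001,0.001,0.012,0],[-0.001,0.001,0.018,0],[-0.001,0.001,0.024,0],[-0.001,0.001,0.03,0],[-0.001,0.001,0.034,0],[-0.001,0.001,0.038,0],[-0.001,0.001,0.038,0]])

```text
clock: 15.4
eef_pos: [480.6, -457.5, 112.8]
eef_rot: [-3.141, 0.0, 0.267]
wrist_force: [-0.4, -0.3, -2.1]
finger_gap: 25.8
finger_force: 50.0
```

move_arm(moves=[[0,0,0.003,0],[0,0,0.006,0],[0,0,0.009,0],[0,0,0.009,0]], squeeze=8)

```text
clock: 15.8
eef_pos: [480.6, -457.5, 103.9]
eef_rot: [-3.141, 0.0, 0.267]
wrist_force: [0.9, -0.6, -1.3]
finger_gap: 26.1
finger_force: 8.0
```

No contact force, so the nose is in the cup. Now I straighten it along tool +x.

move_arm(moves=[[0.004,0,0,0],[0.008,0,0,0],[0.012,0,0,0],[0.016,0,0,0],[0.02,0,0,0],[0.024,0,0,0],[0.028,0,0,0],[0.032,0,0,0],[0.036,0,0,0],[0.038,0,0,0],[0.038,0,0,0]])

```text
clock: 16.9
eef_pos: [517.8, -447.4, 104.3]
eef_rot: [-3.142, -0.0, 0.267]
wrist_force: [-0.6, 0.2, -1.3]
finger_gap: 26.0
finger_force: 8.0
```

move_arm(moves=[[0,0,0.003,0],[0,0,0.006,0],[0,0,0.009,0],[0,0,0.012,0],[0,0,0.014,0],[0,0,0.014,0]], squeeze=5)

```text
clock: 17.5
eef_pos: [517.3, -447.6, 90.0]
eef_rot: [-3.141, 0.0, 0.267]
wrist_force: [0.2, 0.0, -1.6]
finger_gap: 26.3
finger_force: 5.0
```

```bash
python3 - <<'E'
from h import *
to(518,-448,88,0.267)
s=grab("scene","s5")["frame"]; cv2.imwrite("pics/c7.png",cv2.resize(s[130:300,50:150],(353,600),interpolation=2))
E
```

```text
t 17.5 pos [ 517.3 -447.6   90. ] rot [-3.141  0.     0.267] shift [0.0006 0.0006 0.002 ] turn -0.0 gap 26.3 F 5.0 wf [ 0.2  0.  -1.6] j6 [-0.77  0.7   1.2   0.    1.24  0.54]
```

View pics/c7.png

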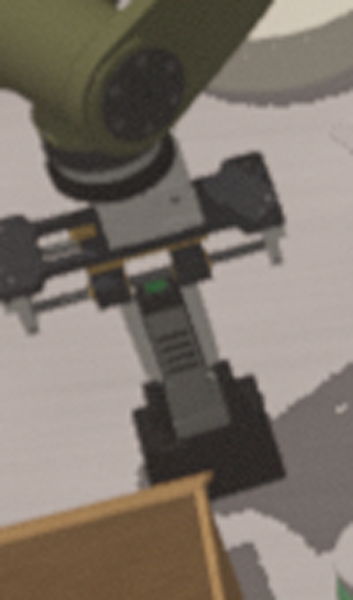

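The scanner looks upright again in the cup. I lower it the last 2 mm, release it and rise.

move_arm(moves=[[0,0,0.001,0],[0,0,0.002,0],[0,0,0.0025,0],[0,0,0.0025,0]])

```text
clock: 17.95
eef_pos: [517.7, -447.7, 88.7]
eef_rot: [3.141, -0.001, 0.267]
wrist_force: [0.2, 1.4, 4.7]
finger_gap: 26.0
finger_force: 5.0
```

move_arm(moves=[[0,0,0,0],[0,0,0,0],[0,0,0,0],[0,0,0,0],[0,0,0,0],[0,0,0,0],[0,0,0,0],[0,0,0,0]], jaw=0.094)

```text
clock: 18.75
eef_pos: [517.4, -447.6, 87.9]
eef_rot: [-3.142, 0.0, 0.267]
wrist_force: [0.4, -0.4, -0.5]
finger_gap: 86.3
finger_force: 0.0
```

move_arm(moves=[[0,0,-0.02,0],[0,0,-0.05,0],[0,0,-0.09,0],[0,0,-0.125,0],[0,0,-0.125,0]])

```text
clock: 19.25
eef_pos: [518.5, -448.7, 218.9]
eef_rot: [3.134, -0.004, 0.267]
wrist_force: [-0.6, -0.1, 0.3]
finger_gap: 93.8
finger_force: 0.0
```

```bash
python3 - <<'E'
from h import *
np.set_printoptions(precision=1,suppress=True)
c=grab("scene","s6"); P=cloud(c); z=P[...,2]
near=(abs(P[...,0]-520)<80)&(abs(P[...,1]+448)<60)
for a,b in((155,175),(100,150),(60,95)):
  k=P[near&(z>a)&(z<b)]; r=rect(k[:,:2]); print(a,len(k),np.mean(k,0),r)
print(np.nanmax(z[near&(z<185)]))
# tubs
t=grab("top","t6")
for n,c in(("scene",c),("top",t)):
    hsv=cv2.cvtColor(c["frame"],cv2.COLOR_BGR2HSV); PP=cloud(c)
    ok=(hsv[...,1]>140)&(hsv[...,2]>90)&(abs(PP[...,2]-46)<9)&(PP[...,0]>300)&(PP[...,0]<800)&(abs(PP[...,1])<500)
    for q in cv2.findContours(ok.astype(np.uint8),0,2)[0]:
        if cv2.contourArea(q)>80: (x,y),_,_=cv2.fitEllipse(q); print(n,x,y,cv2.contourArea(q),ray(c,x,y,46),hsv[int(y),int(x)])
to(547,-227,205,0)
E
```

```text
155 156 [ 526.  -446.   163.7] ((522.961669921875, -446.9589538574219), (38.83257293701172, 27.202938079833984), 14.801751136779785)
100 177 [ 535.9 -443.1  125.2] ((531.1655883789062, -440.5465393066406), (18.14590072631836, 32.27867126464844), 47.12080001831055)
60 116 [ 536.3 -443.2   77. ] ((556.6158447265625, -438.5229797363281), (86.10204315185547, 25.7120304107666), 14.111151695251465)
169.99638023996908
scene 195.0291290283203 245.52108764648438 294.0 [ 551.  -229.1   46. ] [  1 189 189]
scene 249.81968688964844 240.06822204589844 273.5 [552.6 -92.5  46. ] [ 24 175 210]
top 347.465576171875 205.3673858642578 204.5 [ 545.1 -225.6   46. ] [  2 180 169]
top 305.1988220214844 204.23544311523438 210.0 [546.8 -89.8  46. ] [ 22 181 192]
t 19.35 pos [ 517.5 -447.7  213.1] rot [ 3.1 -0.   0.3] shift [ 0.1 -0.2  0. ] turn 0.267 gap 94.1 F 0.0 wf [ 0.  -0.1 -0.3] j6 [-0.8  0.6  1.1  0.   1.5  0.5]
```

```bash
python3 - <<'E'
from h import *
to(548,-227.4,120,0)
c=load("t6.npz")
for n,u,v,h in(("ket",160,280,190),("mus",128,270,190),("shk",265,256,97),("pick",371,156,100)): print(n,ray(load("top0.npz"),u,v,h))
E
```

```text
t 19.35 pos [ 517.5 -447.7  213.1] rot [ 3.141 -0.     0.267] shift [ 0.0875 -0.2045  0.093 ] turn 0.267 gap 94.1 F 0.0 wf [ 0.  -0.1 -0.3] j6 [-0.77  0.61  1.06  0.    1.47  0.54]
ket [312.56599767 324.70925749 190.        ]
mus [339.16031944 414.68360225 190.        ]
shk [381.16735405  35.10981289  97.        ]
pick [ 695.08475075 -289.97177877  100.        ]
```

move_arm(moves=[[0.02,-0.045,0,0.05],[0.04,-0.09,0,0.11],[0.06,-0.135,0.02,0.18],[0.0785,-0.18,0.05,0.24],[0.0875,-0.2045,0.08,0.267],[0.0875,-0.2045,0.093,0.267],[0.0875,-0.2045,0.093,0.267]])

```text
clock: 20.05
eef_pos: [546.7, -226.5, 117.0]
eef_rot: [-3.139, 0.005, 0.001]
wrist_force: [0.1, 0.1, -0.8]
finger_gap: 93.9
finger_force: 0.0
```

```bash
python3 - <<'E'
from h import *
to(548,-227.4,11,0)
E
```

```text
t 20.05 pos [ 546.7 -226.5  117. ] rot [-3.139e+00  5.000e-03  1.000e-03] shift [0.0018 0.0012 0.106 ] turn 0.001 gap 93.9 F 0.0 wf [ 0.1  0.1 -0.8] j6 [-0.45  0.48  1.49 -0.    1.18  1.11]
```

move_arm(moves=[[0.001,0.001,0.03,0],[0.001,0.001,0.06,0],[0.001,0.001,0.085,0],[0.001,0.001,0.1,0],[0.001,0.001,0.106,0],[0.001,0.001,0.106,0]])

```text
clock: 20.65
eef_pos: [549.0, -228.9, 14.1]
eef_rot: [3.142, 0.0, -0.001]
wrist_force: [0.3, 0.6, 0.5]
finger_gap: 94.3
finger_force: 0.0
```

move_arm(moves=[[0,0,0,0],[0,0,0,0],[0,0,0,0],[0,0,0,0],[0,0,0,0],[0,0,0,0],[0,0,0,0],[0,0,0,0],[0,0,0,0],[0,0,0,0]], jaw=0.0, squeeze=15)

```text
clock: 21.65
eef_pos: [549.0, -228.4, 14.2]
eef_rot: [3.141, -0.0, -0.0]
wrist_force: [-1.1, -0.1, 5.0]
finger_gap: 57.9
finger_force: 15.0
```

move_arm(moves=[[0,0,-0.02,0],[0,0,-0.05,0],[0,0,-0.09,0],[0,0,-0.13,0],[0,0,-0.165,0],[0,0,-0.19,0],[0,0,-0.19,0]])

```text
clock: 22.35
eef_pos: [549.9, -228.7, 207.2]
eef_rot: [3.139, -0.005, -0.0]
wrist_force: [-0.4, -0.2, -2.0]
finger_gap: 57.9
finger_force: 15.0
```

```bash
python3 - <<'E'
from h import *
to(522,160,200,0.015)
E
```

```text
t 22.35 pos [ 549.9 -228.7  207.2] rot [ 3.139 -0.005 -0.   ] shift [-0.028  -0.3888  0.0061] turn -0.015 gap 57.9 F 15.0 wf [-0.4 -0.2 -2. ] j6 [-0.46  0.4   1.39  0.    1.35  1.12]
```

Red is gripped (gap 57.9). I carry it over the chiller.

move_arm(moves=[[-0.002,-0.015,0,0],[-0.004,-0.045,0,0],[-0.006,-0.08,0,0],[-0.01,-0.12,0,-0.004],[-0.013,-0.16,0,-0.008],[-0.016,-0.2,0,-0.01],[-0.019,-0.24,0,-0.015],[-0.022,-0.28,0,-0.015],[-0.024,-0.315,0,-0.015],[-0.026,-0.345,0,-0.015],[-0.027,-0.37,0,-0.015],[-0.028,-0.385,0,-0.015]])

```text
clock: 23.55
eef_pos: [519.5, 158.8, 201.9]
eef_rot: [3.141, 0.003, 0.016]
wrist_force: [0.7, -1.0, -1.0]
finger_gap: 57.7
finger_force: 15.0
```

move_arm(moves=[[0,-0.004,0,0],[0,-0.004,0.02,0],[0,-0.004,0.05,0],[0,-0.004,0.07,0],[0,-0.004,0.08,0],[0,-0.004,0.08,0]])

```text
clock: 24.15
eef_pos: [520.4, 160.0, 122.7]
eef_rot: [3.141, 0.002, 0.014]
wrist_force: [-0.2, 0.1, -1.4]
finger_gap: 57.9
finger_force: 15.0
```

```bash
python3 - <<'E'
from h import *
to(522,160,55,0.015)
o=np.zeros((400,720,3),np.uint8); s=grab("scene","s7")["frame"]; t=grab("top","t7")["frame"]
o[:,:400]=cv2.resize(s[80:280,280:480],(400,400)); o[:300,400:]=cv2.resize(t[120:270,120:280],(320,300)); cv2.imwrite("pics/c8.png",o)
E
```

```text
t 24.15 pos [520.4 160.  122.7] rot [3.141e+00 2.000e-03 1.400e-02] shift [ 0.0018 -0.      0.0677] turn -0.001 gap 57.9 F 15.0 wf [-0.2  0.1 -1.4] j6 [ 0.23  0.37  1.63 -0.    1.14  1.79]
```

View pics/c8.png

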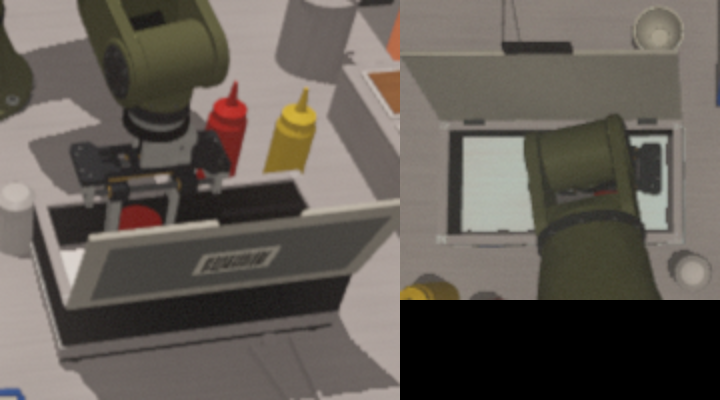

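The red tub hangs inside the well walls with no contact, at scene crop (135,218). Lowering it.

move_arm(moves=[[0.002,0,0.015,0],[0.002,0,0.03,0],[0.002,0,0.042,0],[0.002,0,0.052,0],[0.002,0,0.059,0],[0.002,0,0.064,0],[0.002,0,0.067,0],[0.002,0,0.067,0]])

```text
clock: 25.05
eef_pos: [522.9, 160.7, 56.8]
eef_rot: [3.142, 0.0, 0.015]
wrist_force: [-0.8, 0.1, -1.7]
finger_gap: 58.1
finger_force: 15.0
```

move_arm(moves=[[0,0,0.001,0],[0,0,0.001,0],[0,0,0.001,0]])

```text
clock: 25.35
eef_pos: [523.0, 160.8, 56.2]
eef_rot: [-3.141, -0.0, 0.015]
wrist_force: [-0.3, -0.5, -2.0]
finger_gap: 57.7
finger_force: 15.0
```

move_arm(moves=[[0,0,0,0],[0,0,0,0],[0,0,0,0],[0,0,0,0],[0,0,-0.02,0],[0,0,-0.06,0],[0,0,-0.1,0],[0,0,-0.14,0],[0,0,-0.15,0]], jaw=0.08)

```text
clock: 26.25
eef_pos: [524.2, 161.1, 210.5]
eef_rot: [-3.14, -0.006, 0.015]
wrist_force: [-0.6, -0.3, 0.0]
finger_gap: 80.2
finger_force: 0.0
```

```bash
python3 - <<'E'
from h import *
to(549,-91,205,0)
E
```

```text
t 26.25 pos [524.2 161.1 210.5] rot [-3.14  -0.006  0.015] shift [0.021  0.2524 0.0053] turn 0.015 gap 80.2 F 0.0 wf [-0.6 -0.3  0. ] j6 [0.23 0.29 1.52 0.   1.32 1.79]
```

move_arm(moves=[[0.004,0.045,0,0],[0.008,0.095,0,0],[0.012,0.145,0,0.01],[0.016,0.195,0,0.015],[0.02,0.235,0,0.015],[0.021,0.2524,0,0.015],[0.021,0.2524,0,0.015]], jaw=0.094)

```text
clock: 26.95
eef_pos: [547.4, -93.4, 205.0]
eef_rot: [-3.141, 0.001, -0.003]
wrist_force: [-0.7, 0.1, -0.0]
finger_gap: 93.9
finger_force: 0.0
```

```bash
cat > tubs.py <<'E'
from h import *
np.set_printoptions(precision=1,suppress=True)
for n in("scene","top"):
    c=grab(n,"tb_"+n); hsv=cv2.cvtColor(c["frame"],cv2.COLOR_BGR2HSV); PP=cloud(c)
    for h in(46,86):
        ok=(hsv[...,1]>120)&(hsv[...,2]>60)&(abs(PP[...,2]-h)<10)&(PP[...,0]>400)&(PP[...,0]<620)&(abs(PP[...,1])<420)
        for q in cv2.findContours(ok.astype(np.uint8),0,2)[0]:
            if cv2.contourArea(q)>50: (x,y),_,_=cv2.fitEllipse(q); print(n,h,np.array([x,y]),cv2.contourArea(q),ray(c,x,y,h),hsv[int(y),int(x)],"z",np.median(PP[...,2][ok&(abs(PP[...,1]-ray(c,x,y,h)[1])<25)]))
E
python3 tubs.py; python3 -c "
from h import *
to(549.5,-91,120,0)"
```

```text
scene 46 [249.9 240. ] 285.0 [552.4 -92.2  46. ] [ 21 147 135] z 44.1839925465286
top 46 [305.3 204.7] 53.0 [545.1 -90.   46. ] [ 22 148  93] z 45.89480712654722
top 86 [225.  210.3] 219.0 [520.1 161.2  86. ] [  2 167 160] z 86.16095536147668
t 27.05 pos [547.4 -91.  205.4] rot [-3.141e+00  1.000e-03 -1.000e-03] shift [0.0021 0.     0.0854] turn -0.001 gap 94.0 F 0.0 wf [-0.   0.7 -0.4] j6 [-0.23  0.31  1.51  0.    1.32  1.34]
```

The red tub stands on the well floor with its top at z = 86, and yellow hasn't moved. Grasping yellow.

move_arm(moves=[[0.001,0,0.04,0],[0.001,0,0.08,0],[0.001,0,0.12,0],[0.001,0,0.155,0],[0.001,0,0.18,0],[0.001,0,0.192,0],[0.001,0,0.192,0],[0.001,0,0.192,0]])

```text
clock: 27.85
eef_pos: [549.3, -90.9, 15.1]
eef_rot: [3.141, -0.001, 0.0]
wrist_force: [-0.4, 0.1, -0.5]
finger_gap: 94.3
finger_force: 0.0
```

move_arm(moves=[[0,0,0,0],[0,0,0,0],[0,0,0,0],[0,0,0,0],[0,0,0,0],[0,0,0,0],[0,0,0,0],[0,0,0,0],[0,0,0,0],[0,0,0,0]], jaw=0.0, squeeze=15)

```text
clock: 28.85
eef_pos: [548.7, -91.4, 14.1]
eef_rot: [3.142, -0.0, -0.0]
wrist_force: [-2.3, -1.0, 4.9]
finger_gap: 57.6
finger_force: 15.0
```

move_arm(moves=[[0,0,-0.02,0],[0,0,-0.05,0],[0,0,-0.09,0],[0,0,-0.13,0],[0,0,-0.165,0],[0,0,-0.19,0],[0,0,-0.19,0]])

```text
clock: 29.55
eef_pos: [549.8, -91.5, 207.1]
eef_rot: [3.14, -0.005, -0.0]
wrist_force: [0.5, -1.0, -2.0]
finger_gap: 57.6
finger_force: 15.0
```

```bash
python3 -c "
from h import *
to(522,290,200,0.015)"
```

```text
t 29.55 pos [549.8 -91.5 207.1] rot [ 3.14  -0.005 -0.   ] shift [-0.0279 -0.3815  0.0065] turn -0.015 gap 57.6 F 15.0 wf [ 0.5 -1.  -2. ] j6 [-0.23  0.31  1.5   0.    1.32  1.34]
```

move_arm(moves=[[-0.002,-0.015,0,0],[-0.004,-0.045,0,0],[-0.006,-0.08,0,0],[-0.01,-0.12,0,-0.004],[-0.013,-0.16,0,-0.008],[-0.016,-0.2,0,-0.01],[-0.019,-0.24,0,-0.015],[-0.022,-0.275,0,-0.015],[-0.024,-0.31,0,-0.015],[-0.026,-0.34,0,-0.015],[-0.027,-0.358,0,-0.015],[-0.028,-0.3665,0,-0.015]])

```text
clock: 30.75
eef_pos: [519.8, 276.6, 202.4]
eef_rot: [3.141, 0.002, 0.016]
wrist_force: [0.2, -0.3, -2.0]
finger_gap: 57.9
finger_force: 15.0
```

move_arm(moves=[[0,0,0,0],[0,0,0.02,0],[0,0,0.05,0],[0,0,0.08,0],[0,0,0.1,0],[0,0,0.117,0],[0,0,0.13,0],[0,0,0.137,0],[0,0,0.142,0],[0,0,0.142,0]])

```text
clock: 31.75
eef_pos: [520.8, 274.9, 61.8]
eef_rot: [3.141, 0.0, 0.015]
wrist_force: [-0.0, -1.0, -1.7]
finger_gap: 57.6
finger_force: 15.0
```

move_arm(moves=[[0,0,0.003,0],[0,0,0.006,0],[0,0,0.007,0],[0,0,0.007,0]])

```text
clock: 32.15
eef_pos: [520.7, 275.2, 54.9]
eef_rot: [3.142, 0.0, 0.015]
wrist_force: [0.4, 0.7, -1.0]
finger_gap: 57.9
finger_force: 15.0
```

move_arm(moves=[[0,0,0,0],[0,0,0,0],[0,0,0,0],[0,0,0,0],[0,0,-0.02,0],[0,0,-0.06,0],[0,0,-0.1,0],[0,0,-0.14,0],[0,0,-0.17,0],[0,0,-0.17,0]], jaw=0.08)

```text
clock: 33.15
eef_pos: [522.0, 275.7, 229.6]
eef_rot: [-3.139, -0.007, 0.015]
wrist_force: [-0.6, 0.4, 0.1]
finger_gap: 79.9
finger_force: 0.0
```

```bash
python3 - <<'E'
from h import *
to(522,0,300,0.015)
E
```

```text
t 33.15 pos [522.  275.7 229.6] rot [-3.139 -0.007  0.015] shift [-0.0036  0.2755 -0.0712] turn -0.0 gap 79.9 F 0.0 wf [-0.6  0.4  0.1] j6 [ 0.42  0.37  1.37 -0.    1.39  1.98]
```

move_arm(moves=[[0,0.03,-0.03,0],[0,0.08,-0.036,0],[0,0.13,-0.036,0],[0,0.18,-0.036,0],[0,0.23,-0.036,0],[0,0.28,-0.036,0],[0,0.29,-0.036,0],[0,0.29,-0.036,0]], jaw=0.0)

```text
clock: 33.95
eef_pos: [524.9, -16.0, 260.3]
eef_rot: [-3.141, 0.001, 0.012]
wrist_force: [0.3, -0.4, 0.8]
finger_gap: 19.2
finger_force: 0.0
```

```bash
python3 tubs.py; python3 - <<'E'
from h import *
to(712,-20,265,0.015)
for n in("top","scene"):
    c=load("tb_%s.npz"%n); P=cloud(c); X,Y,z=np.moveaxis(P,-1,0)
    lid=(X>580)&(X<800)&(Y>60)&(Y<400)&(z>145)&(z<330); m,nn=plane(P[lid]); print("lid",m,nn,np.pi-np.arccos(nn[2]),np.nanmax(z[lid]))
t=load("tb_top.npz")["frame"]; s=load("tb_scene.npz")["frame"]
o=np.zeros((420,800,3),np.uint8); o[:,:400]=cv2.resize(t[110:270,110:270],(400,420)); o[:,400:]=cv2.resize(s[80:280,280:480],(400,420)); cv2.imwrite("pics/c9.png",o)
E
```

```text
top 86 [224.9 210.2] 219.5 [520.2 161.5  86. ] [  1 165 159] z 86.02484852452437
top 86 [188.  210.1] 230.0 [518.9 275.3  86. ] [ 22 177 176] z 85.97038546041006
t 34.05 pos [525.  -13.9 260.5] rot [-3.141e+00  1.000e-03  1.500e-02] shift [ 0.1869  0.0089 -0.0046] turn 0.0 gap 11.2 F 0.0 wf [-0.   0.  -0.2] j6 [-0.1   0.21  1.51  0.    1.43  1.46]
lid [644.18211094 230.78971567 230.48902777] [-0.9456528  -0.02091337  0.32450488] 1.9012845567831294 317.0417177223958
lid [655.21625537 226.09621057 230.3270486 ] [-0.95083691 -0.01908447  0.30910348] 1.8850465271317625 314.36287206290046
```

View pics/c9.png

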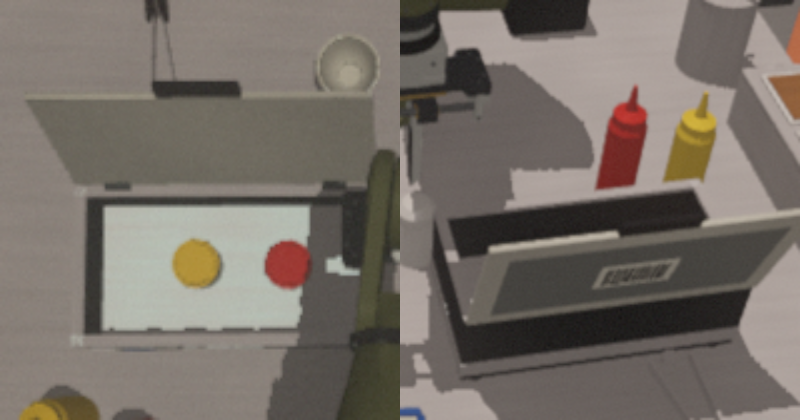

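Both tubs stand upright in the well, at top crop (196,263) and (288,264), and the lid is at about 1.89 rad. I go round behind the lid.

move_arm(moves=[[0.045,0.005,-0.004,0],[0.09,0.005,-0.004,0],[0.13,0.005,-0.004,0],[0.16,0.005,-0.004,0],[0.18,0.005,-0.004,0],[0.187,0.005,-0.004,0],[0.187,0.005,-0.004,0]])

```text
clock: 34.75
eef_pos: [712.6, -14.7, 263.5]
eef_rot: [-3.141, 0.002, 0.017]
wrist_force: [-0.2, 0.9, 0.3]
finger_gap: 0.7
finger_force: 0.0
```

move_arm(moves=[[0,-0.04,0,0],[0,-0.08,0,0],[0,-0.12,0,0],[0,-0.15,0,0],[0,-0.175,0,0],[0,-0.185,0,0],[0,-0.185,0,0]])

```text
clock: 35.45
eef_pos: [708.7, 169.7, 264.9]
eef_rot: [3.142, 0.0, 0.017]
wrist_force: [-0.4, -0.2, 0.4]
finger_gap: 0.7
finger_force: 0.0
```

```bash
python3 - <<'E'
from h import *
to(630,165,262,0.015)
c=grab("scene","s9"); s=c["frame"]
o=np.zeros((400,400,3),np.uint8); o=cv2.resize(s[60:280,260:480],(400,400)); cv2.imwrite("pics/c10.png",o)
E
```

```text
t 35.45 pos [708.7 169.7 264.9] rot [3.142 0.    0.017] shift [-0.0788  0.0033  0.0029] turn 0.002 gap 0.7 F 0.0 wf [-0.4 -0.2  0.4] j6 [0.18 0.72 0.78 0.   1.65 1.74]
```

View pics/c10.png

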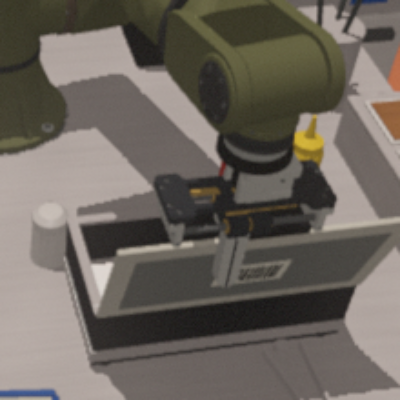

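The closed fingers are on the outer face of the lid at crop (228,270). I push it over along an arc.

move_arm(moves=[[-0.01,0,0,0],[-0.02,0,0,0],[-0.03,0,0,0],[-0.04,0,0.001,0],[-0.05,0,0.001,0],[-0.06,0,0.002,0],[-0.07,0,0.003,0],[-0.08,0,0.004,0],[-0.09,0,0.005,0],[-0.1,0,0.006,0],[-0.11,0,0.008,0],[-0.116,0,0.008,0]])

```text
clock: 36.7
eef_pos: [593.2, 164.8, 257.3]
eef_rot: [3.141, -0.001, 0.013]
wrist_force: [3.4, -1.2, -0.9]
finger_gap: 0.3
finger_force: 1.3
```

move_arm(moves=[[-0.013,0,0.004,0],[-0.026,0,0.009,0],[-0.04,0,0.015,0],[-0.052,0,0.023,0],[-0.063,0,0.032,0],[-0.073,0,0.041,0],[-0.08,0,0.05,0],[-0.087,0,0.06,0],[-0.093,0,0.07,0],[-0.097,0,0.075,0]])

```text
clock: 37.7
eef_pos: [495.9, 164.3, 181.2]
eef_rot: [3.141, 0.001, 0.014]
wrist_force: [2.6, -0.3, 0.8]
finger_gap: 0.5
finger_force: 0.6
```

```bash
python3 - <<'E'
from h import *
to(487,169,156,0.015)
c=grab("scene","s10"); P=cloud(c); X,Y,z=np.moveaxis(P,-1,0)
lid=(X>380)&(X<630)&(Y>270)&(Y<400)&(z>125)&(z<330); m,nn=plane(P[lid]); print("lid",m,nn,np.arccos(nn[2]))
E
```

```text
t 37.7 pos [495.9 164.3 181.2] rot [3.141e+00 1.000e-03 1.400e-02] shift [-0.0088 -0.0049  0.0252] turn -0.001 gap 0.5 F 0.6 wf [ 2.6 -0.3  0.8] j6 [ 0.25  0.26  1.63 -0.    1.25  1.81]
lid [527.73233922 334.05100585 162.48842635] [0.39274416 0.01200313 0.91956944] 0.4038130346003278
```

Working: the lid is at about 0.40 rad. Closing it the rest of the way.

move_arm(moves=[[-0.005,0,0.01,0],[-0.008,0,0.02,0],[-0.008,0,0.028,0],[-0.008,0,0.036,0],[-0.007,0,0.043,0],[-0.006,0,0.049,0],[-0.005,0,0.052,0],[-0.005,0,0.053,0],[-0.005,0,0.053,0]])

```text
clock: 38.65
eef_pos: [491.5, 164.7, 129.0]
eef_rot: [-3.142, -0.0, 0.015]
wrist_force: [-0.6, 0.2, 0.4]
finger_gap: 0.5
finger_force: 0.0
```

```bash
cat > lid.py <<'E'
from h import *
to(490,165,128,0.015)
for n in("scene","top"):
    c=grab(n,"ld_"+n); P=cloud(c); X,Y,z=np.moveaxis(P,-1,0)
    lid=(X>432)&(X<610)&(((Y>270)&(Y<400)))&(z>110)&(z<220); m,nn=plane(P[lid]); print(n,"lid",lid.sum(),m,nn,np.arccos(nn[2]))
    f=(X>430)&(X<445)&(Y>250)&(Y<400)&(z>100)&(z<160); b=(X>590)&(X<605)&(Y>250)&(Y<400)&(z>100)&(z<160); print("front z",np.median(z[f]),"back z",np.median(z[b]))
E
python3 lid.py
```

```text
t 38.65 pos [491.5 164.7 129. ] rot [-3.142 -0.     0.015] shift [-0.0015 -0.0003  0.001 ] turn -0.0 gap 0.5 F 0.0 wf [-0.6  0.2  0.4] j6 [ 0.25  0.31  1.7  -0.    1.14  1.81]
scene lid 2643 [526.20365401 334.37503174 128.15127296] [0.00927464 0.00519006 0.99994352] 0.01062825693853942
front z 127.28019585174621 back z 126.228370300753
top lid 2270 [519.2898141  340.81081386 130.03924325] [0.00383227 0.00448046 0.99998262] 0.005895864074487699
front z 129.16794646269386 back z 128.73683314852428
```

move_arm(moves=[[0,0,0.001,0],[0,0,0.002,0],[0,0,0.003,0],[0,0,0.003,0]])

```text
clock: 39.15
eef_pos: [491.8, 164.8, 128.5]
eef_rot: [-3.141, -0.002, 0.015]
wrist_force: [-10.4, -3.9, 27.6]
finger_gap: 0.5
finger_force: 13.7
```

move_arm(moves=[[0,0,-0.01,0],[0,0,-0.04,0],[0,0,-0.08,0],[0,0,-0.11,0],[0,0,-0.13,0],[0,0.04,-0.13,0],[0,0.09,-0.13,0],[0,0.14,-0.13,0],[0,0.19,-0.13,0],[0,0.24,-0.13,0],[0,0.29,-0.13,0],[0,0.29,-0.13,0]])

```text
clock: 40.35
eef_pos: [495.2, -130.0, 255.8]
eef_rot: [3.141, 0.0, 0.009]
wrist_force: [0.1, -0.2, 0.4]
finger_gap: 0.4
finger_force: 0.0
```

```bash
python3 lid.py; python3 - <<'E'
from h import *
to(518,-448,230,0.267)
# lid label + scanner
for n in("scene","top"):
    c=load("ld_%s.npz"%n); P=cloud(c); X,Y,z=np.moveaxis(P,-1,0); g=cv2.cvtColor(c["frame"],cv2.COLOR_BGR2GRAY)
    roi=(abs(X-522)<60)&(abs(Y-231)<75)&(z>110)&(z<150)
    ys,xs=np.nonzero(roi); print(n,"roi",xs.min(),xs.max(),ys.min(),ys.max())
    lidm=(X>425)&(X<615)&(Y>40)&(Y<420)&(z>118)&(z<140); r=rect(P[lidm][:,:2]); print("lid rect",r)
    near=(abs(X-520)<60)&(abs(Y+448)<50); k=P[near&(z>155)&(z<175)]; print("scan top",len(k),rect(k[:,:2])) if len(k) else 0
    x0,x1,y0,y1=xs.min(),xs.max(),ys.min(),ys.max(); cr=cv2.resize(c["frame"][y0:y1,x0:x1],(390,390*(y1-y0)//(x1-x0)),interpolation=2)
    if n=="scene": o=np.zeros((400,800,3),np.uint8); o[:cr.shape[0],:390]=cr[:400]
    else: o[:cr.shape[0],400:790]=cr[:400]
cv2.imwrite("pics/c11.png",o)
E
```

```text
t 40.35 pos [ 495.2 -130.   255.8] rot [3.141 0.    0.009] shift [-0.0024 -0.2951  0.1276] turn -0.006 gap 0.4 F 0.0 wf [ 0.1 -0.2  0.4] j6 [-0.33  0.18  1.55 -0.    1.41  1.23]
scene lid 2617 [526.84266348 334.08637607 128.13207329] [0.00913623 0.00613896 0.99993942] 0.01100737729191145
front z 127.28343842513078 back z 126.55608130194673
top lid 2502 [517.97672424 334.87271131 129.98595816] [0.00404059 0.00185687 0.99999011] 0.004446853684991317
front z 128.79152263526407 back z 128.7226587643462
t 40.45 pos [ 495.5 -125.9  255.9] rot [-3.141  0.     0.013] shift [0.0184 0.3223 0.0258] turn -0.254 gap 0.5 F 0.0 wf [-0.4  0.6  0.2] j6 [-0.32  0.18  1.55  0.    1.41  1.24]
scene roi 342 412 177 216
lid rect ((519.7888793945312, 229.0544891357422), (189.5721435546875, 367.9012145996094), 0.1174614205956459)
scan top 153 ((523.0932006835938, -446.9063720703125), (37.43202209472656, 27.05558204650879), 14.825790405273438)
top roi 174 225 188 228
lid rect ((516.712890625, 231.16641235351562), (186.78883361816406, 365.1219177246094), 0.8444756865501404)
scan top 117 ((520.0610961914062, -445.8269348144531), (33.30369186401367, 29.179128646850586), 14.817403793334961)
```

View pics/c11.png

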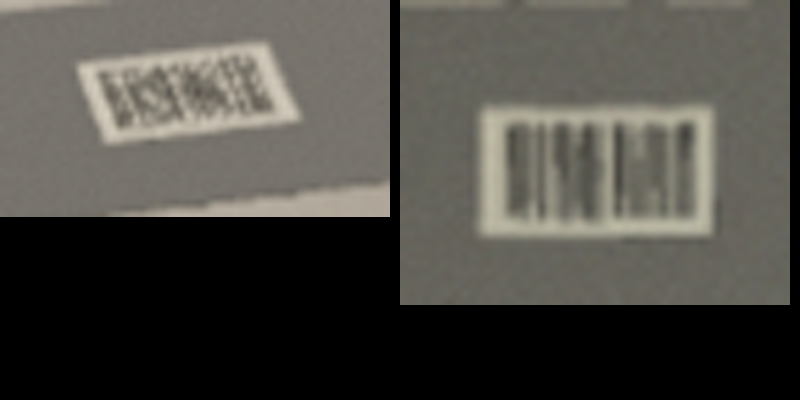

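The lid is shut (about 0.01 rad or less), with its label at scene pixel (376,193.5) and top pixel (199.6,210.4). Back to the scanner.

```bash
python3 - <<'E'
from h import *
print(ray(load("ld_scene.npz"),375.9,193.5,131),ray(load("ld_top.npz"),199.6,210.4,131))
to(521,-446.8,215,0.267)
E
```

```text
[517.63402211 232.00873495 131.        ] [514.41278795 231.36004028 131.        ]
t 40.45 pos [ 495.5 -125.9  255.9] rot [-3.141  0.     0.013] shift [0.0214 0.3212 0.0408] turn -0.254 gap 0.5 F 0.0 wf [-0.4  0.6  0.2] j6 [-0.32  0.18  1.55  0.    1.41  1.24]
```

move_arm(moves=[[0.003,0.045,0,-0.04],[0.006,0.095,0,-0.08],[0.01,0.145,0,-0.12],[0.013,0.195,0,-0.16],[0.017,0.245,0,-0.2],[0.02,0.29,0.01,-0.24],[0.0214,0.316,0.03,-0.254],[0.0214,0.3212,0.04,-0.254],[0.0214,0.3212,0.04,-0.254]], jaw=0.094)

```text
clock: 41.35
eef_pos: [522.1, -444.7, 213.9]
eef_rot: [-3.139, 0.002, 0.269]
wrist_force: [-0.3, 0.2, -1.7]
finger_gap: 68.7
finger_force: 0.0
```

```bash
python3 - <<'E'
from h import *
to(521,-446.8,88,0.267)
E
```

```text
t 41.35 pos [ 522.1 -444.7  213.9] rot [-3.139e+00  2.000e-03  2.690e-01] shift [-0.0014  0.0021  0.1259] turn 0.002 gap 68.7 F 0.0 wf [-0.3  0.2 -1.7] j6 [-0.76  0.61  1.05  0.    1.48  0.54]
```

move_arm(moves=[[0,0,0,0],[0,0,0,0],[0,0,0,0],[0,0.001,0.03,0],[0,0.001,0.06,0],[0,0.001,0.09,0],[0,0.001,0.113,0],[0,0.001,0.125,0],[0,0.001,0.125,0]])

```text
clock: 42.25
eef_pos: [521.9, -446.5, 90.0]
eef_rot: [-3.14, 0.001, 0.269]
wrist_force: [0.3, -0.0, 0.5]
finger_gap: 94.1
finger_force: 0.0
```

move_arm(moves=[[0,0,0,0],[0,0,0,0],[0,0,0,0],[0,0,0,0],[0,0,0,0],[0,0,0,0],[0,0,0,0],[0,0,0,0],[0,0,0,0],[0,0,0,0],[0,0,0,0],[0,0,0,0]], jaw=0.0, squeeze=30)

```text
clock: 43.45
eef_pos: [522.1, -447.0, 90.9]
eef_rot: [-3.142, 0.0, 0.269]
wrist_force: [-0.0, -0.4, 0.2]
finger_gap: 25.8
finger_force: 30.0
```

move_arm(moves=[[0,0,0,0],[0,0,0,0],[0,0,-0.01,0],[0,0,-0.03,0],[0,0,-0.06,0],[0,0,-0.1,0],[0,0,-0.14,0],[0,0,-0.17,0],[0,0,-0.18,0],[0,0,-0.18,0]])

```text
clock: 44.45
eef_pos: [522.2, -447.2, 272.0]
eef_rot: [3.14, -0.001, 0.269]
wrist_force: [0.0, 0.1, -2.1]
finger_gap: 25.6
finger_force: 30.0
```

```bash
python3 - <<'E'
from h import *
to(518,232,270,0.015)
c=grab("scene","s12"); s=manip.read_state(); st=s["eef_pos"]; yaw=s["eef_rot"][2]; P=cloud(c)
X=np.array([np.cos(yaw),np.sin(yaw),0]); Y=np.array([-np.sin(yaw),np.cos(yaw),0]); Z=np.array([0,0,1.])
Q=(P-st-[0,0,18.8])@np.c_[X,Y,Z]; q=Q[(abs(Q[...,1])<11)&(Q[...,2]<30)&(Q[...,2]>-110)&(abs(Q[...,0])<60)]
for lo,hi in((-30,28),(-90,-55)):
    k=q[(q[:,2]>lo)&(q[:,2]<hi)]; print(np.polyfit(k[:,2],k[:,0],1),k[:,0].mean(),len(k))
print(q[:,2].min())
E
```

```text
t 44.45 pos [ 522.2 -447.2  272. ] rot [ 3.14e+00 -1.00e-03  2.69e-01] shift [ 0.1763 -0.6559  0.0011] turn 0.254 gap 25.6 F 30.0 wf [ 0.   0.1 -2.1] j6 [-0.76  0.59  0.95  0.    1.59  0.54]
[2.15448498e-03 1.49796830e+01] 14.978007381818326 237
[-1.52865286e-02  1.98064242e+01] 20.912214366939885 125
-93.18455028954905
```

The scanner is vertical in the grip. Carrying it to the lid label.

move_arm(moves=[[0.003,-0.012,0,0.005],[0.009,-0.036,-0.003,0.015],[0.018,-0.068,-0.006,0.028],[0.027,-0.102,-0.01,0.04],[0.036,-0.136,-0.015,0.052],[0.046,-0.17,-0.018,0.066],[0.055,-0.205,-0.018,0.08],[0.064,-0.24,-0.018,0.093],[0.073,-0.274,-0.018,0.106],[0.083,-0.308,-0.018,0.12],[0.092,-0.342,-0.018,0.133],[0.101,-0.377,-0.018,0.146]])

```text
clock: 45.7
eef_pos: [518.5, -55.3, 286.7]
eef_rot: [-3.141, 0.003, 0.122]
wrist_force: [-0.2, 0.5, -1.8]
finger_gap: 25.8
finger_force: 30.0
```

```bash
python3 - <<'E'
from h import *
to(518,232,290,0.015)
E
```

```text
t 45.7 pos [518.5 -55.3 286.7] rot [-3.141e+00  3.000e-03  1.220e-01] shift [ 0.0345 -0.2852 -0.0031] turn 0.107 gap 25.8 F 30.0 wf [-0.2  0.5 -1.8] j6 [-0.18  0.19  1.47  0.    1.48  1.27]
```

move_arm(moves=[[0.004,-0.034,0,0.012],[0.008,-0.068,0,0.025],[0.012,-0.102,0,0.038],[0.017,-0.137,0,0.05],[0.021,-0.172,0,0.064],[0.025,-0.206,0,0.077],[0.029,-0.238,0,0.09],[0.032,-0.264,0,0.1],[0.0345,-0.28,0,0.107],[0.0345,-0.2852,0,0.107],[0.0345,-0.2852,0,0.107],[0.0345,-0.2852,0,0.107]])

```text
clock: 46.9
eef_pos: [518.5, 229.7, 288.3]
eef_rot: [3.141, 0.001, 0.015]
wrist_force: [0.1, -0.7, -2.5]
finger_gap: 26.1
finger_force: 30.0
```

```bash
python3 - <<'E'
from h import *
np.set_printoptions(precision=2,suppress=True)
to(518,232,290,0.015)
c=grab("scene","s13"); s=manip.read_state(); st=s["eef_pos"]; P=cloud(c)
Q=P-st-[0,0,18.8]; hd=Q[(abs(Q[...,0])<50)&(abs(Q[...,1])<40)&(Q[...,2]<-55)&(Q[...,2]>-85)]
print("head front x",np.median(hd[:,0]),"y",np.percentile(hd[:,1],[2,50,98]),"label",ray(c,375.9,193.5,131)-st)
cv2.imwrite("pics/c12.png",cv2.resize(c["frame"][60:260,280:480],(500,500)))
E
```

```text
t 46.9 pos [518.5 229.7 288.3] rot [3.14 0.   0.01] shift [-0. -0. -0.] turn 0.0 gap 26.1 F 30.0 wf [ 0.1 -0.7 -2.5] j6 [ 0.35  0.29  1.34 -0.    1.51  1.91]
head front x 19.999806678157142 y [-19.6  -10.06  15.38] label [  -1.03    2.39 -157.55]
```

View pics/c12.png

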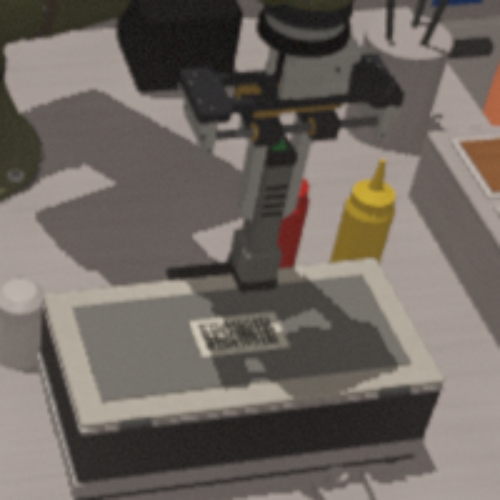

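The scanner points straight down over the lid label, at crop (240,335). I shift 3 mm sideways to centre it and hold.

move_arm(moves=[[0,-0.003,0,0],[0,-0.003,0,0],[0,-0.003,0,0],[0,-0.003,0,0],[0,-0.003,0,0],[0,-0.003,0,0],[0,-0.003,0,0],[0,-0.003,0,0],[0,-0.003,0,0],[0,-0.003,0,0],[0,-0.003,0,0],[0,-0.003,0,0]])

```text
clock: 48.15
eef_pos: [518.6, 233.5, 288.9]
eef_rot: [-3.142, 0.0, 0.016]
wrist_force: [-0.6, -0.6, -1.7]
finger_gap: 26.1
finger_force: 30.0
```

move_arm(moves=[[0,0,0,0],[0,0,0,0],[0,0,0,0],[0,0,0,0],[0.005,0,0,0],[0.005,0,0,0],[0.005,0,0,0],[0.005,0,0,0],[0.005,0,0,0],[0.005,0,0,0],[0.005,0,0,0],[0.005,0,0,0]])

```text
clock: 49.35
eef_pos: [523.6, 233.6, 289.0]
eef_rot: [-3.142, -0.0, 0.016]
wrist_force: [0.3, -0.3, -1.8]
finger_gap: 26.0
finger_force: 30.0
```

move_arm(moves=[[0,0,0,0],[0,0,0,0],[0,0,0,0],[0,0,0,0],[0,0,0,0],[-0.003,0.01,0,0],[-0.005,0.036,0,0],[-0.005,0.07,0,0]])

```text
clock: 50.15
eef_pos: [519.1, 162.9, 288.8]
eef_rot: [3.142, 0.0, 0.017]
wrist_force: [0.6, -0.5, -2.0]
finger_gap: 25.7
finger_force: 30.0
```

```bash
python3 - <<'E'
from h import *
to(521,-447.2,272,0.267)
E
```

```text
t 50.15 pos [519.1 162.9 288.8] rot [3.142 0.    0.017] shift [-0.0087  0.61    0.0168] turn -0.25 gap 25.7 F 30.0 wf [ 0.6 -0.5 -2. ] j6 [0.24 0.24 1.41 0.   1.5  1.79]
```

move_arm(moves=[[0,0.034,0,-0.012],[-0.001,0.07,0,-0.028],[-0.002,0.105,0,-0.043],[-0.002,0.14,0,-0.057],[-0.003,0.175,0,-0.072],[-0.003,0.21,0,-0.086],[-0.004,0.245,0,-0.1],[-0.004,0.28,0,-0.115],[-0.005,0.315,0,-0.13],[-0.005,0.35,0,-0.143],[-0.006,0.385,0,-0.158],[-0.006,0.42,0,-0.172]])

```text
clock: 51.35
eef_pos: [519.5, -258.3, 289.1]
eef_rot: [3.141, -0.0, 0.188]
wrist_force: [-0.3, 0.9, -2.1]
finger_gap: 25.9
finger_force: 30.0
```

```bash
python3 - <<'E'
from h import *
to(521,-447.2,272,0.269)
E
```

```text
t 51.35 pos [ 519.5 -258.3  289.1] rot [ 3.141 -0.     0.188] shift [-0.0338  0.1858  0.0171] turn -0.081 gap 25.9 F 30.0 wf [-0.3  0.9 -2.1] j6 [-0.52  0.32  1.3  -0.    1.52  0.86]
```

move_arm(moves=[[-0.006,0.034,0,-0.015],[-0.012,0.068,0.003,-0.03],[-0.018,0.102,0.007,-0.045],[-0.024,0.135,0.01,-0.06],[-0.029,0.162,0.014,-0.072],[-0.033,0.18,0.017,-0.08],[-0.0338,0.1858,0.017,-0.081],[-0.0338,0.1858,0.017,-0.081],[-0.0338,0.1858,0.017,-0.081]])

```text
clock: 52.25
eef_pos: [521.9, -444.7, 272.4]
eef_rot: [3.141, -0.0, 0.269]
wrist_force: [0.8, 0.4, -1.5]
finger_gap: 25.1
finger_force: 30.0
```

```bash
python3 - <<'E'
from h import *
to(521,-447.3,150,0.269)
E
```

```text
t 52.25 pos [ 521.9 -444.7  272.4] rot [ 3.141 -0.     0.269] shift [-0.0016  0.0023  0.1224] turn 0.0 gap 25.1 F 30.0 wf [ 0.8  0.4 -1.5] j6 [-0.76  0.59  0.96  0.    1.59  0.54]
```

move_arm(moves=[[-0.0016,0.0023,0.03,0],[-0.0016,0.0023,0.06,0],[-0.0016,0.0023,0.09,0],[-0.0016,0.0023,0.112,0],[-0.0016,0.0023,0.122,0],[-0.0016,0.0023,0.122,0],[-0.0016,0.0023,0.122,0]])

```text
clock: 52.95
eef_pos: [521.4, -448.0, 151.6]
eef_rot: [3.14, -0.001, 0.269]
wrist_force: [0.4, -0.1, -1.3]
finger_gap: 26.0
finger_force: 30.0
```

```bash
python3 - <<'E'
from h import *
to(521,-447.2,93,0.269)
E
```

```text
t 52.95 pos [ 521.4 -448.   151.6] rot [ 3.14e+00 -1.00e-03  2.69e-01] shift [-0.0002 -0.001   0.0586] turn 0.0 gap 26.0 F 30.0 wf [ 0.4 -0.1 -1.3] j6 [-0.76  0.65  1.13  0.    1.35  0.54]
```

move_arm(moves=[[0,0,0.008,0],[0,0,0.016,0],[0,0,0.024,0],[0,0,0.03,0],[0,0,0.036,0],[0,0,0.042,0],[0,0,0.048,0],[0,0,0.053,0],[0,0,0.057,0],[0,0,0.059,0],[0,0,0.059,0]])

```text
clock: 54.05
eef_pos: [520.9, -448.1, 91.0]
eef_rot: [3.141, -0.0, 0.269]
wrist_force: [-0.5, -0.0, -1.8]
finger_gap: 25.8
finger_force: 30.0
```

move_arm(moves=[[0,0,0.001,0],[0,0,0.0015,0],[0,0,0.0015,0]], squeeze=6)

```text
clock: 54.35
eef_pos: [521.1, -448.2, 90.8]
eef_rot: [3.141, -0.001, 0.269]
wrist_force: [-2.2, 3.3, 8.3]
finger_gap: 26.1
finger_force: 6.0
```

On the cup floor. Release and rise.

move_arm(moves=[[0,0,0,0],[0,0,0,0],[0,0,0,0],[0,0,0,0],[0,0,0,0],[0,0,0,0],[0,0,0,0],[0,0,-0.02,0],[0,0,-0.06,0],[0,0,-0.1,0],[0,0,-0.14,0],[0,0,-0.14,0]], jaw=0.094)

```text
clock: 55.55
eef_pos: [522.0, -449.1, 236.2]
eef_rot: [3.133, -0.005, 0.269]
wrist_force: [-0.3, -0.0, 0.6]
finger_gap: 94.0
finger_force: 0.0
```

```bash
python3 lid.py; python3 - <<'E'
from h import *
for n in("scene","top"):
    c=load("ld_%s.npz"%n); P=cloud(c); X,Y,z=np.moveaxis(P,-1,0)
    near=(abs(X-520)<40)&(abs(Y+448)<30); k=P[near&(z>150)&(z<176)]; print(n,len(k),rect(k[:,:2]),np.percentile(k[:,2],[5,50,95]))
s=load("ld_scene.npz")["frame"]; cv2.imwrite("pics/c13.png",cv2.resize(s,(800,600)))
E
```

```text
t 55.55 pos [ 522.  -449.1  236.2] rot [ 3.133 -0.005  0.269] shift [ 0.1317 -0.6014  0.1039] turn 0.254 gap 94.0 F 0.0 wf [-0.3 -0.   0.6] j6 [-0.76  0.6   1.02  0.    1.51  0.54]
scene lid 2621 [526.86253104 334.86564653 128.16075614] [0.01035847 0.00508274 0.99993343] 0.01153854867192168
front z 127.08302824349948 back z 126.37888651339131
top lid 2507 [517.73303208 335.71521438 129.98730222] [0.00174722 0.00343694 0.99999257] 0.0038555737216034733
front z 129.0342370137364 back z 128.80177071430944
scene 169 ((520.3908081054688, -448.9481201171875), (37.75691604614258, 27.218647003173828), 15.117096900939941) [153.59296191 163.45290043 167.19410284]Traceback (most recent call last):
  File "<stdin>", line 4, in <module>
    return _quantile_unchecked(
        a, q, axis, out, overwrite_input, method, keepdims, weights)
    return _ureduce(a,
                    func=_quantile_ureduce_func,
    ...<5 lines>...
                    overwrite_input=overwrite_input,
                    method=method)
    r = func(a, **kwargs)
    result = _quantile(arr,
                       quantiles=q,
    ...<2 lines>...
                       out=out,
                       weights=wgt)
    slices_having_nans = np.isnan(arr[-1, ...])
                                  ~~~^^^^^^^^^
IndexError: index -1 is out of bounds for axis 0 with size 0
```

The scanner stands upright at its original spot with its top at z ≈ 164. The lid is shut and the gripper is clear, so I hand in.

```bash
python3 -c "
from cell import manip
print(manip.sign_off())"
```

```text
the job is handed in; nothing more can be done
None
```

The job is handed in at about 56 s with no verdict returned: I held the scanner on the note's bar code, stood both tubs (red and yellow) in the chiller, shut the lid, held the scanner on the lid's code and stood it back in its dock; the arm gives no read signal, so both scans rest on measured alignment.

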